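# Make the block press ready for printing

### The job

Make the little block press ready for printing. First clear every wood offcut off it into the cardboard scrap box; then lay the register bar on the bed, its straight edge flush along the front face of the printing block and roughly centred on it, ribbed side away from the block, and thread one spring down over each guide post until it sits on its seat. Lower the platen, grip upward, over both posts onto the springs and let go, then push it down onto the block and let it rise, so that at the end it rides freely on its springs with the bar still flush and the offcuts in the box; leave the red pot, the small bottle and the crimson tube nearby where they are.

Things in the scene. Friction and masses are not known exactly. Their poses are not given: they have to be found in the camera images.
- press: Two-post block press, fixed. Origin on the table, midway between the posts; x points to its back (away from the robot), y left along the line of posts, z up. Plywood bed 18 mm thick, x -135 to +70, y +-135 mm. Printing block with brown carved face fixed on it: x +-50, y +-65 mm, top 48 mm above the table. In front of the block the bed is a free strip 85 mm deep.
- post_left (a point): centre of the left post's round steel seat (44 mm wide), 22 mm above the table, at press x 0, y +100 mm. The upright steel post rises 92 mm above this point, 20 mm thick, its upper 22 mm tapering to a nose 10 mm wide
- post_right (a point): centre of the right post's seat, 22 mm above the table, at press y -100 mm; the post's top is 92 mm above it
- block_front (a point): foot of the printing block's front face, in its middle, at bed height (18 mm above the table); axes as the press: the face is the plane x = 0 and -x points out of it towards the robot
- spring_a: steel compression spring standing upright: 34 mm outer, 26.5 mm inner diameter, 70 mm long, about 74 g, rate about 0.22 N/mm, solid at 25 mm. Origin: centre of its lower end, z upward. Both ends alike. Stiff sideways: grip it across its upper half, 10 to 20 N. It slides down a post by itself when let go with the post well inside it
- spring_b: second spring, the same in every way
- platen: wooden platen, 100 (its x) x 245 (its y) x 24 mm thick, 450 g. Origin: centre of its underside. Two brass-rimmed through holes 24.5 mm wide at y +-100 mm for the posts. Dark wooden grip bar on top along y: 20 mm wide, 130 long, 34 to 60 mm above the underside. Riding on the springs its underside is about 82 mm above the table; some 15 N brings it down to the block (48 mm). Either way round fits
- platen_grip (a point): centre of the platen's grip bar, 47 mm above its underside
- register_bar: aluminium register bar, 180 mm long (its y), 46 mm wide (its x), 7 mm thick, about 200 g, lying flat. Origin: centre of its underside. Straight edge at its x = +23 mm. A black plastic rib to take it by runs along its back on top: 12 mm wide, 120 mm long, centre at its x = -15 mm, from 7 to 28 mm above the underside
- bar_edge_left (a point): lower corner of the bar's straight edge near its y+ end (x +23, y +88 mm, z 0 of the bar)
- bar_edge_right (a point): lower corner of the bar's straight edge near its y- end (x +23, y -88 mm, z 0 of the bar)
- bar_rib (a point): centre of the bar's rib, 18 mm above its underside
- offcut_1: sawn wood offcut, 28 mm wide (its x), 76 mm long (its y), 20 mm thick, one end mitred; origin at the middle of its underside. It lies on the block (underside then 48 mm above the table) or is absent (None)
- offcut_2: darker sawn wood offcut, 26 mm wide (its x), 68 mm long (its y), 18 mm thick; origin at the middle of its underside. Lies on the bed in front of the block (underside 18 mm above the table), or absent
- offcut_3: sawn wood offcut, 30 mm wide (its x), 64 mm long (its y), 22 mm thick; origin at the middle of its underside. Lies on the bed in front of the block, or absent
- offcut_4: sawn wood offcut, 24 mm wide (its x), 70 mm long over all (its y), both ends slanting (53 mm along the middle), 20 mm thick; origin at the middle of its underside. Lies on the bed in front of the block, or absent
- scrap_box: open cardboard box, fixed to the table, 180 mm (its x) by 140 mm (its y), 75 mm high, walls and floor 4 mm. Origin: centre of its underside
- pot_red: the small red colour pot, standing or lying beside the work; leave it alone
- tube_crimson: the crimson paint tube, standing or lying beside the work; leave it alone
- bottle_primer: the small white bottle with the black label, standing or lying beside the work; leave it alone
Things that resemble listed ones, but are neither listed nor needed, are in the scene too. Leave any purple or turquoise look-alike of the offcut_1 alone.

How it is judged:
By the outcome, as a careful person would: the job done as asked, in the order asked, and still so for the second after the job is handed in, with the robot touching nothing.
Of offcut_1, offcut_2, offcut_3, offcut_4 only 2 to 4 are there at a start; the rules pass over those that are not, and their reading is None.
At some moment in a run one of register_bar, platen may be knocked a few centimetres aside while the robot is not near it.
It also fails if it takes over 210 s, if anything falls off the work surface, if the arm or the gripper's body presses on something with over 40 N, if the wrist force passes 120 N, or if a joint passes its speed limit or range.

### The arm

A 7-joint arm with a two-finger parallel gripper is mounted at the origin on a cart in front of the work surface, level with it; the furniture and walls round the work are solid. World frame = base frame: x ahead of the robot, y to its left, z up, the work surface at z = 0. Lengths are in m, angles in rad, forces in N, time in s.
With the tool pointing down it reaches from about 0.4 to 0.875 m from the base axis. Payload 19.3 kg.
Tool frame: the origin (TCP) lies midway between the tips of the shut fingers; the grasp point (between the pads) lies bot.tcp_to_grasp behind it (bot.tcp_to_grasp is the distance from the TCP to the grasp point, in m); z points along the fingers, y is the line along which they close (so a half turn about z gives the same grasp; the last joint's range is limited). The gripper opens to 85 mm and grips with 20 to 120 N. Pads are 22 mm wide; open, the fingers measure 114 mm over their backs; the gripper's body (76 mm by 85 mm) begins 54 mm behind the grasp point. The pads swing forward as they close: fully open they stand 13 mm farther back than shut.
Start: joints at [-1.227, 0.521, -0.036, 1.599, 0.021, 1.021, -0.113], TCP at [0.251, 0.572, 0.231] pointing down, gripper open.
Joint ranges: [-2.91, 2.91], [-0.3, 2.13], [-1.5, 1.42], [0.17, 2.43], [-1.26, 4.41], [0.16, 1.93], [-2.52, 2.52]. Speed limits (rad/s): [1.89, 1.89, 2.39, 2.39, 3.01, 3.01, 3.01].

### API

Orientations are given as [roll, pitch, yaw] about the fixed x, y, z axes, in that order (R = Rz(yaw) Ry(pitch) Rx(roll)).
In Python, from workcell import observe, imaging, bot gives the robot as it stands.
- The arm moves only by the tool send_rows, never from a script. Its argument "plan" is text: rows parted by semicolons, each of 7 numbers parted by spaces: the shift along the tool's x, y, z in m, then the turn, a rotation vector about the tool's x, y, z in degrees, then the finger opening in m, from 0 to 0.0854. In form: dx dy dz rx ry rz claw; .... A call has 1 to 10 rows; each row is the pose to reach, as a shift and turn from the pose commanded when the call began, along the tool's axes at that moment; what a row does not reach only later rows make up. A row lasts 1/12 s, in which the tool goes at most 41.7 mm and 7.16 degrees, less where a joint would pass 70% of its speed; a pose out of reach is approached as far as the arm can. A call with a gripper value outside its range is refused whole. The fingers move at their own pace and stop on an object; "grip_force" is the grip in N (left out, the last holds). Time passes only in rows, so rows that repeat a pose let the fingers close. It gives the time, the measured TCP pose, the force, the opening and the grip force at its end, in the units of the state.
- observe(): the state, without advancing time (a new reading comes with each control period).
- imaging.grab_frame(name): name is "scene" or "top" or "wrist"; returns a dict with "color" (420x560x3 uint8, red, green, blue), "fx", "fy", "cx", "cy" (pixels), "eye" and "orientation" of the camera in the world; the wrist camera has in their place "tool_from_camera" (4x4, takes a point from camera to tool coordinates, whose origin is the TCP and whose axes are the flange's). Camera axes: x right, y down, z forward; pixel columns grow to the right and rows downward; lengths in m; the calibration is good to about 2 mm. A picture is of the moment at which its call begins: read the wrist's pose just before it. There is no depth.
- bot.job_done(): hands the job in; it is judged then, once.
The state is a dict: "clock": time; "qpos": joint angles; "qd": joint speeds; "joint_efforts": joint torques, N m; "position": TCP position; "tool_rot": TCP orientation; "force": force on the tool from outside, world axes, zero at the start; "moment": the same for the moment, N m; "grip_width": finger opening in m; "finger_force": force on a finger pad.
Only numpy, scipy, OpenCV 4.12 (cv2) and the standard library are available. Lean on these libraries where they do the work, as an engineer would, in place of code of your own. Each camera call takes 0.05 s, during which the arm holds its last target. There are 200 camera calls.

## Working session

There is one attempt and no reset: what is moved stays moved. The work goes in short steps, Python scripts to look and compute and a tool call to move; the robot and the scene stay as the last step left them, time stands still between calls to the robot, and variables do not carry over. Pictures are saved under pics/ and viewed, at most 14 in all, crops included, and the job is handed in when it is done.

Besides the shell and the picture viewer there is one more tool, called after "Request:" as a command line: name --argument value ..., lists and objects as JSON in quotes. send_rows: Moves the arm, as the interface text tells. Its arguments: {"type":"object","properties":{"plan":{"type":"string"},"grip_force":{"type":"number"}},"required":["plan"]}

```bash
ls; mkdir -p pics; python3 - <<'E'
from workcell import observe, imaging, bot
import cv2,numpy as np
print(observe()); print(bot.tcp_to_grasp, [a for a in dir(bot) if a[0]!='_'])
for n in ("scene","top"):
    f=imaging.grab_frame(n); cv2.imwrite(f"pics/{n}0.png",f["color"][:,:,::-1])
    print(n,{k:v for k,v in f.items() if k!="color"})
E
```

```text
pics
{'clock': 0.0, 'qpos': array([-1.22720443,  0.52199657, -0.03633342,  1.60002384,  0.02115803,
        1.02107765, -0.1128114 ]), 'qd': array([-1.07307280e-03, -3.19338508e-04, -1.20969384e-03, -1.18012309e-03,
        7.80019021e-04,  3.31424056e-05,  5.08886479e-04]), 'joint_efforts': array([-3.26864167e-03, -9.27082872e+01,  1.97808892e+00, -3.69955945e+01,
        1.76936213e-02,  7.75602472e-03, -1.83177058e-06]), 'position': array([0.2511852 , 0.57192968, 0.23073084]), 'tool_rot': array([-3.14047084e+00,  4.13608797e-05,  2.72776296e+00]), 'force': array([ 0.0093492 , -0.12941152, -0.39510039]), 'moment': array([-0.04807354, -0.00411211, -0.00063364]), 'finger_force': 0.0, 'grip_width': 0.08522643368986502}
0.0187 ['IKError', 'job_done', 'tcp_to_grasp']
scene {'fx': 392.0907262045555, 'fy': 392.0907262045555, 'cx': 281.4378398050419, 'cy': 210.32813414097993, 'eye': array([ 0.14931074, -0.74278498,  0.70810251]), 'orientation': array([-2.23771692, -0.010222  , -0.48179321])}
top {'fx': 429.6764263444721, 'fy': 429.6764263444721, 'cx': 281.4055139222019, 'cy': 214.1504479451667, 'eye': array([ 0.32207611, -0.00940145,  1.33686331]), 'orientation': array([-2.97281363,  0.01699901, -1.54281692])}
```

View pics/scene0.png

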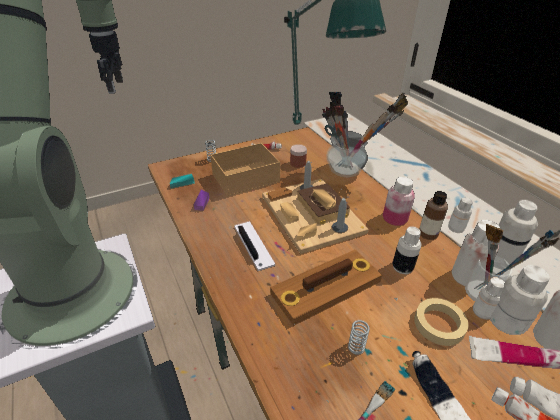

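View pics/top0.png

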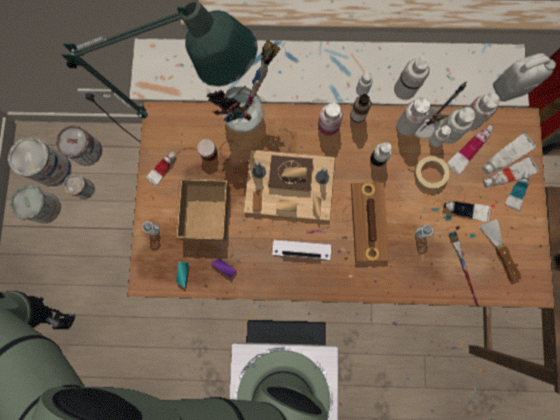

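The scene holds the press at top (291,185), box (203,210), bar (301,250), platen (370,223) and springs (151,232) and (423,234). The look-alikes are turquoise (182,273) and purple (224,268). Next is a close crop of the press.

```bash
cat > h.py <<'E'
import numpy as np, cv2
from scipy.spatial.transform import Rotation as R
from workcell import observe, imaging, bot
def Rm(rpy): return R.from_euler('xyz',rpy).as_matrix()
def grab(n):
    s=observe(); f=imaging.grab_frame(n)
    if n=="wrist":
        T=np.eye(4); T[:3,:3]=Rm(s['tool_rot']); T[:3,3]=s['position']; C=T@f['tool_from_camera']
        f['E'],f['O']=C[:3,3],C[:3,:3]
    else: f['E'],f['O']=np.array(f['eye']),Rm(f['orientation'])
    return f
def w(f,u,v,z):
    d=f['O']@np.array([(u-f['cx'])/f['fx'],(v-f['cy'])/f['fy'],1.]); return f['E']+d*(z-f['E'][2])/d[2]
def px(f,P):
    c=(np.atleast_2d(P)-f['E'])@f['O']; return np.c_[f['cx']+f['fx']*c[:,0]/c[:,2],f['cy']+f['fy']*c[:,1]/c[:,2]]
def save(f,name,x0=0,y0=0,x1=560,y1=420,k=1):
    cv2.imwrite(f'pics/{name}.png',cv2.resize(f['color'][y0:y1,x0:x1,::-1],None,fx=k,fy=k,interpolation=cv2.INTER_CUBIC))
def togo(P,yaw=None,s=None):
    "tool-frame shift to bring the TCP to P; yaw: wanted tool yaw (tool pointing down)"
    s=s or observe(); M=Rm(s['tool_rot']); d=M.T@(np.array(P)-s['position'])
    out='d '+str(np.round(d,4))
    if yaw is not None:
        for y in (yaw,yaw+np.pi):
            rv=(R.from_matrix(M).inv()*R.from_euler('xyz',[np.pi,0,y])).as_rotvec(degrees=True); out+=' rot '+str(np.round(rv,2))
    print(out)
E
python3 - <<'E'
from h import *
f=grab("top"); save(f,'top_press',140,130,400,290,3)
for n,u,v,z in [('springL',151,225,.07),('springR',423,230,.07),('box',203,210,.075),('platen',370,223,.024),('bar',301,250,.007),('postL',260,169,.114),('postR',322,175,.114)]:
    print(n,w(f,u,v,z).round(3))
E
```

```text
springL [0.495 0.408 0.07 ]
springR [ 0.5   -0.402  0.07 ]
box [0.543 0.253 0.075]
platen [ 0.524 -0.254  0.024]
bar [ 0.437 -0.044  0.007]
postL [0.663 0.084 0.114]
postR [ 0.649 -0.098  0.114]
```

View pics/top_press.png

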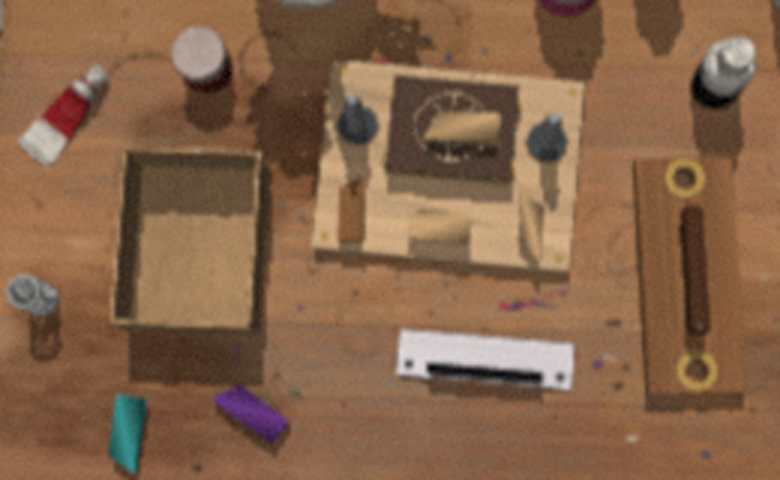

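The press carries all four offcuts: 1 on the block (crop 465,132), dark 2 (352,210), 3 (440,226), and slant-ended 4 (532,228). The purple (252,413) and turquoise (127,433) look-alikes stay. I'll move to a lookout over the press.

```bash
python3 - <<'E'
from h import *
togo([0.50,0.0,0.40],np.pi/2)
f=grab("wrist"); print(f['tool_from_camera'].round(3),f['fx'],f['cx'],f['cy'])
E
```

```text
d [-0.4578 -0.4239 -0.1688] rot [-4.000e-02  3.000e-02  6.629e+01] rot [-3.0000e-02 -4.0000e-02 -1.1371e+02]
[[ 0.001 -0.955 -0.296  0.075]
 [ 1.     0.     0.001 -0.001]
 [-0.001 -0.296  0.955 -0.143]
 [ 0.     0.     0.     1.   ]] 296.44274726783334 281.5608867217806 213.06375267217095
```

Request:
send_rows --plan "-0.02 -0.02 -0.03 0 0 7 0.085;-0.05 -0.045 -0.05 0 0 14 0.085;-0.08 -0.07 -0.07 0 0 21 0.085;-0.11 -0.1 -0.09 0 0 28 0.085;-0.14 -0.13 -0.11 0 0 35 0.085;-0.17 -0.155 -0.13 0 0 42 0.085;-0.2 -0.18 -0.15 0 0 49 0.085;-0.23 -0.21 -0.17 0 0 56 0.085;-0.26 -0.235 -0.17 0 0 62 0.085;-0.285 -0.265 -0.17 0 0 66.3 0.085"

```text
clock: 1.03
position: [0.4009, 0.2299, 0.4017]
tool_rot: [3.14, -0.002, 1.565]
force: [1.3, 0.4, -0.9]
grip_width: 0.085
finger_force: 0.0
```

```bash
python3 - <<'E'
from h import *
s=observe(); print(s['clock'],s['position'],s['tool_rot'],s['qpos'])
togo([0.53,-0.03,0.38],np.pi/2)
E
```

```text
1.0333 [0.4009142  0.22987718 0.4016751 ] [ 3.14001709e+00 -1.69240338e-03  1.56506228e+00] [-0.9523582   0.09765598  0.3364463   1.76591921 -0.03406634  1.28135126
 -0.61347965]
d [-0.2592  0.1305  0.0214] rot [ 0.09 -0.1  -0.33] rot [-1.5000e-01 -1.4000e-01  1.7967e+02]
```

Request:
send_rows --plan "-0.035 0.018 0.005 0 0 0 0.085;-0.07 0.035 0.01 0 0 0 0.085;-0.105 0.053 0.012 0 0 0 0.085;-0.14 0.07 0.014 0 0 0 0.085;-0.175 0.088 0.016 0 0 0 0.085;-0.21 0.105 0.018 0 0 0 0.085;-0.24 0.12 0.02 0 0 0 0.085;-0.26 0.13 0.02 0 0 0 0.085;-0.26 0.13 0.02 0 0 0 0.085;-0.26 0.13 0.02 0 0 0 0.085"

```text
clock: 1.87
position: [0.53, -0.0297, 0.38]
tool_rot: [-3.141, 0.0, 1.568]
force: [-0.3, -0.3, 0.1]
grip_width: 0.0854
finger_force: 0.0
```

```bash
python3 - <<'E'
from h import *
s=observe(); print(s['clock'],s['position'],s['tool_rot'])
f=grab("wrist"); save(f,'w1',k=1.42)
np.savez('w1.npz',**{k:f[k] for k in('color','fx','fy','cx','cy','E','O')})
E
```

```text
1.8667 [ 0.53002134 -0.02971395  0.37995486] [-3.14093396e+00  4.86574884e-04  1.56831496e+00]
```

View pics/w1.png

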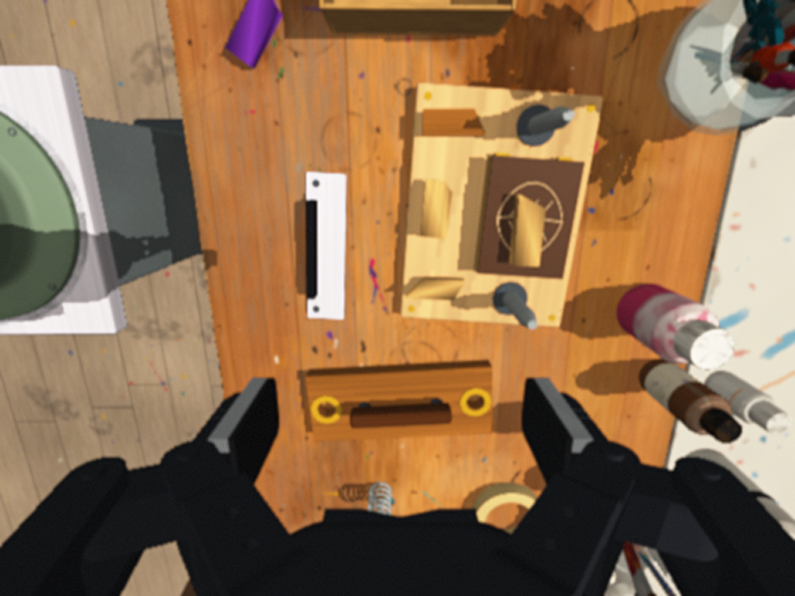

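The wrist view is clear. Press bed corners are (417,84), (601,97), (560,326), (402,316). The platen rings are at (325,410) and (475,402), and the bar's rib is on the robot side. I'll fit poses now.

```bash
cat >> h.py <<'E'
from scipy.optimize import least_squares
def load(n): return dict(np.load(n))
def fit(f,pts,uv,p0):
    pts=np.array(pts,float)/1000; uv=np.array(uv,float)
    def W(p):
        c,s=np.cos(p[2]),np.sin(p[2]); return np.c_[p[0]+c*pts[:,0]-s*pts[:,1],p[1]+s*pts[:,0]+c*pts[:,1],pts[:,2]]
    r=least_squares(lambda p:(px(f,W(p))-uv).ravel(),p0,x_scale=[.01,.01,.1],loss='soft_l1')
    return r.x, r.fun.reshape(-1,2)
E
python3 - <<'E'
from h import *
f=load('w1.npz'); k=1.42
def go(n,pts,uv,p0):
    p,res=fit(f,pts,np.array(uv)/k,p0); print(n,p.round(4),'deg',round(np.degrees(p[2]),1),'res',res.round(1).tolist())
go('press',[[-135,135,18],[70,135,18],[70,-135,18],[-135,-135,18],[-50,65,48],[50,65,48],[50,-65,48],[-50,-65,48],[0,100,114],[0,-100,114]],
 [[417,84],[601,97],[560,326],[402,316],[490,156],[583,164],[563,278],[479,271],[569,116],[533,324]],[.64,0,-.05])
go('bar',[[23,90,7],[-23,90,7],[-23,-90,7],[23,-90,7]],[[346,173],[307,173],[307,318],[344,319]],[.44,-.04,0])
go('platen',[[0,100,24],[0,-100,24],[0,65,60],[0,-65,60]],[[325,410],[475,402],[351,416],[450,413]],[.52,-.25,np.pi/2])
for n,uv,z in [('o1',[[519,194],[544,208],[541,268],[513,263]],.068),('o2',[[422,109],[477,109],[484,135],[424,135]],.036),('o3',[[427,180],[449,180],[447,237],[424,235]],.04),('o4',[[405,290],[430,278],[463,278],[438,297]],.038),('spR',[[379,490]],.07)]:
    P=np.array([w(f,u/k,v/k,z) for u,v in uv]); print(n,P.mean(0).round(4),(P[:,:2]*1000).round().tolist())
E
```

```text
press [ 0.6733 -0.0063 -0.063 ] deg -3.6 res [[-0.8, -0.6], [1.9, -0.8], [0.3, 1.3], [-1.1, 1.8], [1.2, -0.3], [1.2, -1.7], [0.2, 1.1], [-1.0, 2.4], [-1.0, -0.7], [-0.1, 0.8]]
bar [ 0.4383 -0.046  -0.0574] deg -3.3 res [[-0.0, 1.1], [-0.2, -0.5], [0.7, -0.5], [-0.3, 0.1]]
platen [ 0.5292 -0.2497  1.6223] deg 92.9 res [[0.4, -2.8], [-0.2, -2.0], [-1.9, 2.8], [1.1, 1.6]]
o1 [ 0.6688 -0.0187  0.068 ] [[654.0, 23.0], [682.0, 9.0], [685.0, -56.0], [654.0, -50.0]]
o2 [0.5852 0.096  0.036 ] [[553.0, 109.0], [611.0, 109.0], [620.0, 83.0], [556.0, 83.0]]
o3 [0.571 0.006 0.04 ] [[560.0, 37.0], [584.0, 37.0], [584.0, -26.0], [557.0, -24.0]]
o4 [ 0.57   -0.0843  0.038 ] [[536.0, -89.0], [565.0, -75.0], [604.0, -75.0], [575.0, -98.0]]
spR [ 0.5018 -0.3516  0.07  ] [[502.0, -352.0]]
```

Request:
send_rows --plan "0.003 0.035 0.02 0 0 0 0.07;0.006 0.07 0.04 0 0 0 0.07;0.009 0.105 0.06 0 0 0 0.07;0.011 0.139 0.08 0 0 0 0.07;0.011 0.139 0.12 0 0 0 0.07;0.011 0.139 0.16 0 0 0 0.07;0.011 0.139 0.2 0 0 0 0.07;0.011 0.139 0.24 0 0 0 0.07;0.011 0.139 0.275 0 0 0 0.07;0.011 0.139 0.3 0 0 0 0.07" --grip_force 30

```text
clock: 2.75
position: [0.6674, -0.0156, 0.0771]
tool_rot: [-3.139, -0.001, 1.572]
force: [-1.0, 0.2, -0.4]
grip_width: 0.0701
finger_force: 0.0
```

Request:
send_rows --plan "0 0 0.015 0 0 0 0.07;0 0 0.025 0 0 0 0.06;0 0 0.028 0 0 0 0.05;0 0 0.028 0 0 0 0.03;0 0 0.028 0 0 0 0.015;0 0 0.028 0 0 0 0.015;0 0 0.028 0 0 0 0.015;0 0 0.028 0 0 0 0.015;0 0 0.02 0 0 0 0.015;0 0 -0.01 0 0 0 0.015"

```text
clock: 3.58
position: [0.6671, -0.0175, 0.088]
tool_rot: [-3.137, 0.0, 1.571]
force: [0.3, 0.2, -0.8]
grip_width: 0.0272
finger_force: 30.0
```

```bash
python3 - <<'E'
from h import *
f=grab("top"); c=np.array([[127,152],[262,152],[252,327],[113,325]])/3+[140,130]
p,r=fit(f,[[90,70,75],[90,-70,75],[-90,-70,75],[-90,70,75]],c,[.54,.25,0]); print(p.round(3),r.round(1).tolist())
E
```

```text
[ 0.545  0.254 -0.   ] [[-0.8, -1.2], [0.2, -0.1], [0.6, 0.8], [-0.2, 0.2]]
```

Request:
send_rows --plan "0 0 -0.04 0 0 0 0.015;0 0 -0.08 0 0 0 0.015;0 0 -0.11 0 0 0 0.015;0.03 -0.02 -0.11 0 0 0 0.015;0.065 -0.04 -0.11 0 0 0 0.015;0.1 -0.06 -0.11 0 0 0 0.015;0.135 -0.085 -0.11 0 0 0 0.015;0.17 -0.105 -0.11 0 0 0 0.015;0.205 -0.125 -0.11 0 0 0 0.015;0.24 -0.15 -0.11 0 0 0 0.015"

```text
clock: 4.47
position: [0.5191, 0.2229, 0.2014]
tool_rot: [3.14, -0.001, 1.57]
force: [0.6, 0.8, 0.1]
grip_width: 0.0272
finger_force: 30.0
```

Request:
send_rows --plan "0.033 -0.019 0 0 0 0 0.015;0.033 -0.019 0.03 0 0 0 0.015;0.033 -0.019 0.06 0 0 0 0.015;0.033 -0.019 0.09 0 0 0 0.015;0.033 -0.019 0.12 0 0 0 0.015;0.033 -0.019 0.135 0 0 0 0.015;0.033 -0.019 0.135 0 0 0 0.03;0.033 -0.019 0.135 0 0 0 0.045;0.033 -0.019 0.135 0 0 0 0.045;0.033 -0.019 0.135 0 0 0 0.045"

```text
clock: 5.3
position: [0.5017, 0.2546, 0.067]
tool_rot: [3.14, -0.001, 1.57]
force: [0.1, -0.5, -0.2]
grip_width: 0.0446
finger_force: 0.0
```

Request:
send_rows --plan "0 0 -0.035 0 0 0 0.045;0 0 -0.07 0 0 0 0.045;0 0 -0.105 0 0 0 0.045;0 0 -0.13 0 0 0 0.045;-0.035 0.01 -0.13 0 0 0 0.046;-0.07 0.02 -0.13 0 0 0 0.046;-0.105 0.03 -0.13 0 0 0 0.046;-0.14 0.04 -0.13 0 0 0 0.046;-0.175 0.05 -0.13 0 0 0 0.046;-0.21 0.06 -0.13 0 0 0 0.046"

```text
clock: 6.13
position: [0.5613, 0.0425, 0.1968]
tool_rot: [3.14, -0.001, 1.571]
force: [0.6, 0.0, -0.4]
grip_width: 0.0462
finger_force: 0.0
```

```bash
python3 - <<'E'
from h import *
f=grab("wrist"); save(f,'w2',k=1.42)
np.savez('w2.npz',**{k:f[k] for k in('color','fx','fy','cx','cy','E','O')})
togo([.571,.006,.021])
E
```

```text
d [-0.0281  0.0079  0.1764]
```

View pics/w2.png

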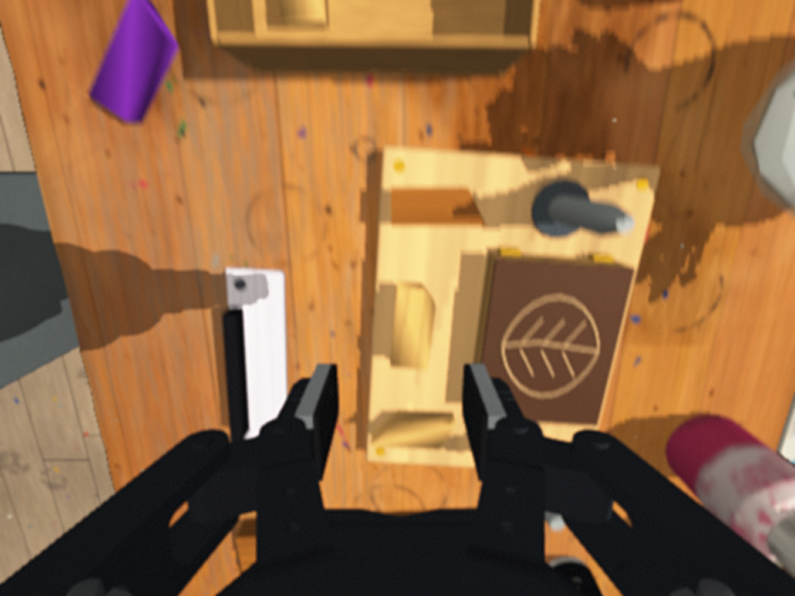

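```bash
python3 - <<'E'
from h import *
f=load('w2.npz'); k=1.42
def go(n,pts,uv,p0):
    p,res=fit(f,pts,np.array(uv)/k,p0); print(n,p.round(4),'deg',round(np.degrees(p[2]),1),'res',res.round(1).tolist())
go('press',[[-135,135,18],[70,135,18],[-135,-135,18],[-50,65,48],[50,65,48],[50,-65,48],[0,100,114]],
 [[384,149],[657,166],[369,460],[489,252],[634,265],[601,425],[625,223]],[.67,0,-.05])
for n,uv,z in [('o2',[[391,189],[468,190],[484,222],[391,222]],.036),('o3',[[395,285],[430,285],[432,366],[390,363]],.04),('o4',[[372,442],[402,414],[452,417],[410,447]],.038)]:
    P=np.array([w(f,u/k,v/k,z) for u,v in uv]); print(n,P.mean(0).round(4),(P[:,:2]*1000).round().tolist())
E
```

```text
press [ 0.6747 -0.0077 -0.0526] deg -3.0 res [[-3.0, -0.8], [3.4, -1.5], [-0.6, 2.9], [4.2, 4.4], [1.2, 0.5], [-0.6, 0.3], [-0.9, -0.5]]
o2 [0.5852 0.0949 0.036 ] [[555.0, 106.0], [609.0, 106.0], [621.0, 84.0], [555.0, 84.0]]
o3 [0.5705 0.0063 0.04  ] [[558.0, 38.0], [584.0, 38.0], [587.0, -27.0], [554.0, -25.0]]
o4 [ 0.569  -0.0863  0.038 ] [[538.0, -98.0], [563.0, -71.0], [604.0, -74.0], [570.0, -103.0]]
```

Request:
send_rows --plan "-0.028 0.008 0.01 0 0 0 0.046;-0.028 0.008 0.04 0 0 0 0.046;-0.028 0.008 0.08 0 0 0 0.046;-0.028 0.008 0.12 0 0 0 0.046;-0.028 0.008 0.15 0 0 0 0.046;-0.028 0.008 0.17 0 0 0 0.046;-0.028 0.008 0.173 0 0 0 0.03;-0.028 0.008 0.173 0 0 0 0.015;-0.028 0.008 0.173 0 0 0 0.015;-0.028 0.008 0.173 0 0 0 0.015"

```text
clock: 7.02
position: [0.5699, 0.0163, 0.0242]
tool_rot: [3.139, -0.0, 1.571]
force: [0.3, 1.0, 0.4]
grip_width: 0.0292
finger_force: 33.7
```

Request:
send_rows --plan "0 0 -0.01 0 0 0 0.015;0 0 -0.04 0 0 0 0.015;0 0 -0.08 0 0 0 0.015;0 0 -0.12 0 0 0 0.015;0 0 -0.155 0 0 0 0.015;0.03 -0.003 -0.175 0 0 0 0.015;0.065 -0.003 -0.175 0 0 0 0.015;0.1 -0.003 -0.175 0 0 0 0.015;0.135 -0.003 -0.175 0 0 0 0.015;0.17 -0.003 -0.175 0 0 0 0.015"

```text
clock: 7.85
position: [0.5656, 0.188, 0.1995]
tool_rot: [3.14, -0.001, 1.57]
force: [0.6, -0.2, 0.3]
grip_width: 0.0293
finger_force: 33.7
```

```bash
python3 - <<'E'
from h import *
togo([.585,.254,.065])
E
```

```text
d [0.0658 0.0191 0.1346]
```

Request:
send_rows --plan "0.034 0.01 0 0 0 0 0.015;0.068 0.018 0.01 0 0 0 0.015;0.068 0.018 0.04 0 0 0 0.015;0.068 0.018 0.08 0 0 0 0.015;0.068 0.018 0.115 0 0 0 0.015;0.068 0.018 0.13 0 0 0 0.015;0.068 0.018 0.13 0 0 0 0.015;0.068 0.018 0.13 0 0 0 0.035;0.068 0.018 0.13 0 0 0 0.046;0.068 0.018 0.13 0 0 0 0.046"

```text
clock: 8.68
position: [0.5848, 0.2547, 0.0696]
tool_rot: [3.139, -0.001, 1.571]
force: [0.1, -0.0, -0.6]
grip_width: 0.0461
finger_force: 0.0
```

Request:
send_rows --plan "0 0 -0.035 0 0 0 0.046;0 0 -0.07 0 0 0 0.046;0 0 -0.1 0 0 -7 0.05;-0.02 0 -0.12 0 0 -14 0.06;-0.05 0 -0.13 0 0 -21 0.07;-0.08 0 -0.13 0 0 -28 0.07;-0.11 0 -0.13 0 0 -35 0.07;-0.14 0 -0.13 0 0 -42 0.07;-0.16 0 -0.13 0 0 -49 0.07;-0.16 0 -0.13 0 0 -56 0.07"

```text
clock: 9.52
position: [0.5843, 0.0888, 0.1994]
tool_rot: [3.141, 0.003, 2.548]
force: [0.6, -0.3, 0.0]
grip_width: 0.0696
finger_force: 0.0
```

Request:
send_rows --plan "0 0 0 0 0 -7 0.07;0 0 0 0 0 -14 0.07;0 0 0 0 0 -21 0.07;0 0 0 0 0 -28 0.07;0 0 0 0 0 -34 0.07;0 0 0 0 0 -34 0.07;0 0 0 0 0 -34 0.07"

```text
clock: 10.1
position: [0.5841, 0.0939, 0.1984]
tool_rot: [3.141, 0.002, 3.137]
force: [0.6, 0.6, -0.3]
grip_width: 0.07
finger_force: 0.0
```

```bash
python3 - <<'E'
from h import *
togo([.585,.095,.021],np.pi); print(observe()['position'])
E
```

```text
d [-0.0006  0.0011  0.1774] rot [ 0.02  0.09 -0.24] rot [ 1.4000e-01 -3.0000e-02  1.7976e+02]
[0.58411093 0.09386293 0.19844227]
```

Request:
send_rows --plan "0 0.001 0.035 0 0 0 0.07;0 0.001 0.075 0 0 0 0.06;0 0.001 0.115 0 0 0 0.06;0 0.001 0.15 0 0 0 0.06;0 0.001 0.17 0 0 0 0.06;0 0.001 0.176 0 0 0 0.05;0 0.001 0.176 0 0 0 0.03;0 0.001 0.176 0 0 0 0.015;0 0.001 0.176 0 0 0 0.015;0 0.001 0.176 0 0 0 0.015"

```text
clock: 10.93
position: [0.5848, 0.0954, 0.023]
tool_rot: [3.141, 0.003, 3.141]
force: [0.3, -0.3, -0.5]
grip_width: 0.025
finger_force: 32.2
```

Request:
send_rows --plan "0 0 -0.03 0 0 0 0.015;0 0 -0.07 0 0 0 0.015;0 0 -0.11 0 0 0 0.015;0 0 -0.15 0 0 7 0.015;0.006 0.025 -0.175 0 0 14 0.015;0.013 0.055 -0.175 0 0 21 0.015;0.02 0.085 -0.175 0 0 28 0.015;0.027 0.115 -0.175 0 0 35 0.015;0.035 0.14 -0.175 0 0 42 0.015;0.045 0.159 -0.175 0 0 49 0.015"

```text
clock: 11.77
position: [0.5384, 0.2569, 0.1975]
tool_rot: [3.139, -0.001, 2.281]
force: [-0.4, 0.4, -0.4]
grip_width: 0.0254
finger_force: 32.3
```

Request:
send_rows --plan "0 0 0 0 0 7 0.015;0 0 0 0 0 14 0.015;0 0 0 0 0 21 0.015;0 0 0.03 0 0 28 0.015;0 0 0.06 0 0 35 0.015;0 0 0.095 0 0 41 0.015;0 0 0.125 0 0 41 0.015;0 0 0.125 0 0 41 0.03;0 0 0.125 0 0 41 0.045;0 0 0.125 0 0 41 0.045"

```text
clock: 12.6
position: [0.5399, 0.2545, 0.0735]
tool_rot: [3.14, -0.001, 1.571]
force: [0.2, -0.1, 0.8]
grip_width: 0.0452
finger_force: 0.0
```

Request:
send_rows --plan "0 0 -0.035 0 0 0 0.045;0 0 -0.07 0 0 0 0.045;0 0 -0.105 0 0 0 0.045;0 0 -0.125 0 0 0 0.045;0 0 -0.125 0 0 0 0.045"

```text
clock: 13.02
position: [0.5413, 0.2549, 0.2035]
tool_rot: [3.134, -0.006, 1.57]
force: [0.5, 0.4, 0.5]
grip_width: 0.0448
finger_force: 0.0
```

```bash
python3 - <<'E'
from h import *
togo([.569,-.086,.2],np.radians(174)); print(observe()['position'])
f=grab("top"); save(f,'top3',140,130,400,290,3)
E
```

```text
d [-0.3409  0.0278  0.0018] rot [ 6.000e-01  7.000e-02 -8.402e+01] rot [ 7.000e-02 -6.200e-01  9.598e+01]
[0.54129263 0.25487301 0.20350417]
```

View pics/top3.png

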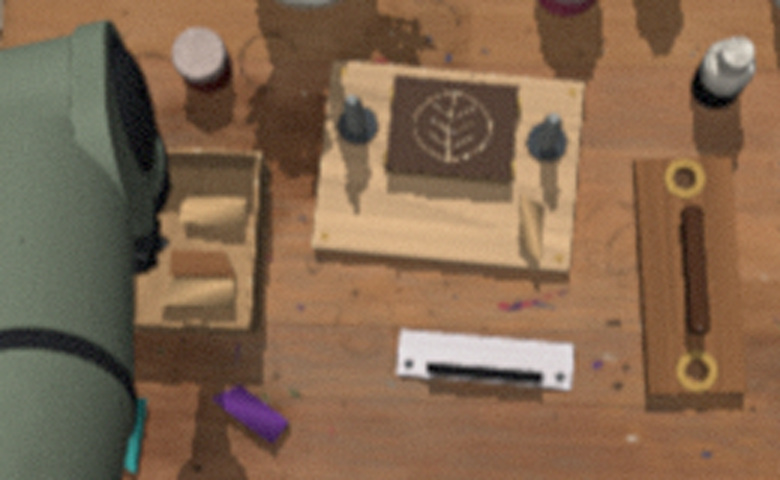

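The box holds offcuts 1, 2 and 3, and only slant-ended offcut 4 remains at (532,228).

Request:
send_rows --plan "-0.035 0.003 0 0 0 -7 0.045;-0.07 0.006 0 0 0 -14 0.05;-0.105 0.009 0 0 0 -21 0.06;-0.14 0.012 0 0 0 -28 0.065;-0.175 0.015 0 0 0 -35 0.065;-0.21 0.018 0 0 0 -42 0.065;-0.245 0.021 0 0 0 -49 0.065;-0.28 0.024 0 0 0 -56 0.065;-0.315 0.027 0 0 0 -63 0.065;-0.341 0.028 0 0 0 -70 0.065"

```text
clock: 13.9
position: [0.5667, -0.0903, 0.1974]
tool_rot: [-3.141, 0.002, 2.797]
force: [0.8, 0.6, -0.1]
grip_width: 0.0646
finger_force: 0.0
```

Request:
send_rows --plan "0 0 0.01 0 0 -7 0.065;0 0 0.03 0 0 -14 0.065;0 0 0.065 0 0 -14 0.065;0 0 0.1 0 0 -14 0.065;0 0 0.135 0 0 -14 0.065;0 0 0.165 0 0 -14 0.065;0 0 0.176 0 0 -14 0.065;0 0 0.176 0 0 -14 0.035;0 0 0.176 0 0 -14 0.01;0 0 0.176 0 0 -14 0.01"

```text
clock: 14.73
position: [0.5679, -0.087, 0.0223]
tool_rot: [-3.142, 0.003, 3.037]
force: [0.2, -0.3, 0.1]
grip_width: 0.0293
finger_force: 0.0
```

Request:
send_rows --plan "0 0 0 0 0 0 0.01;0 0 0 0 0 0 0.01;0 0 -0.03 0 0 0 0.01;0 0 -0.07 0 0 0 0.01;0 0 -0.11 0 0 0 0.01;0 0 -0.15 0 0 0 0.01;0 0 -0.175 0 0 7 0.01;0 0 -0.175 0 0 14 0.01;0 0 -0.175 0 0 21 0.01;0 0 -0.175 0 0 21 0.01"

```text
clock: 15.57
position: [0.5672, -0.0867, 0.1975]
tool_rot: [3.14, 0.003, 2.664]
force: [0.1, 0.9, -0.5]
grip_width: 0.0233
finger_force: 29.9
```

```bash
python3 - <<'E'
from h import *
togo([.548,.254,.2],np.pi/2); print(observe()['position'])
E
```

```text
d [ 0.1736  0.2937 -0.0025] rot [ 0.17  0.09 62.64] rot [-1.0000e-01  1.9000e-01 -1.1736e+02]
[ 0.56721183 -0.08665379  0.19748389]
```

Request:
send_rows --plan "0.018 0.03 0 0 0 7 0.01;0.036 0.06 0 0 0 14 0.01;0.054 0.09 0 0 0 21 0.01;0.072 0.12 0 0 0 28 0.01;0.09 0.15 0 0 0 35 0.01;0.108 0.18 0 0 0 42 0.01;0.126 0.21 0 0 0 49 0.01;0.142 0.24 0 0 0 56 0.01;0.159 0.27 0 0 0 62.6 0.01;0.174 0.294 0 0 0 62.6 0.01"

```text
clock: 16.4
position: [0.5447, 0.2572, 0.1959]
tool_rot: [3.141, -0.001, 1.576]
force: [-0.4, -0.6, -0.5]
grip_width: 0.0234
finger_force: 29.9
```

Request:
send_rows --plan "0 0 0.03 0 0 0 0.01;0 0 0.06 0 0 0 0.01;0 0 0.09 0 0 0 0.01;0 0 0.12 0 0 0 0.01;0 0 0.13 0 0 0 0.01;0 0 0.13 0 0 0 0.01;0 0 0.13 0 0 0 0.03;0 0 0.13 0 0 0 0.045;0 0 0.13 0 0 0 0.045;0 0 0.12 0 0 0 0.045"

```text
clock: 17.23
position: [0.545, 0.2542, 0.0756]
tool_rot: [-3.141, -0.0, 1.578]
force: [-0.1, 0.3, -0.9]
grip_width: 0.0447
finger_force: 0.0
```

Request:
send_rows --plan "0 0 -0.04 0 0 0 0.045;0 0 -0.08 0 0 0 0.045;0 0 -0.12 0 0 0 0.045;-0.03 0 -0.14 0 0 0 0.045;-0.065 0 -0.16 0 0 0 0.045;-0.1 0 -0.18 0 0 0 0.045;-0.135 0 -0.2 0 0 0 0.045;-0.165 0 -0.22 0 0 0 0.045;-0.195 0 -0.22 0 0 0 0.045;-0.205 -0.008 -0.22 0 0 0 0.085"

```text
clock: 18.07
position: [0.5393, 0.0444, 0.298]
tool_rot: [3.138, -0.0, 1.573]
force: [-0.1, -1.1, -0.3]
grip_width: 0.0556
finger_force: 0.0
```

Request:
send_rows --plan "0 0 0 0 0 0 0.085;0 0 0 0 0 0 0.085;0 0 0 0 0 0 0.085"

```text
clock: 18.32
position: [0.5386, 0.0501, 0.2957]
tool_rot: [3.141, -0.001, 1.579]
force: [-0.4, 0.1, -0.5]
grip_width: 0.0847
finger_force: 0.0
```

```bash
python3 - <<'E'
from h import *
print(observe()['position'],observe()['tool_rot'])
f=grab("wrist"); save(f,'w4',k=1.42)
np.savez('w4.npz',**{k:f[k] for k in('color','fx','fy','cx','cy','E','O')})
E
```

```text
[0.5386431  0.05013632 0.29571346] [ 3.14127137e+00 -6.77272827e-04  1.57874720e+00]
```

View pics/w4.png

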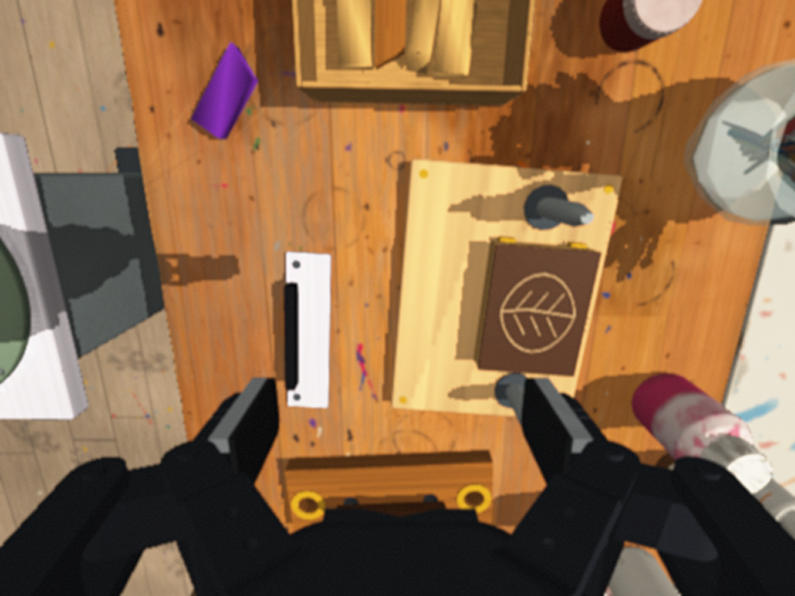

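All four offcuts are in the box (340–470, 30). The bar is at (308,330), and the block face corners are about (497,241), (600,251), (575,375), (478,367). I'll refine those corners.

```bash
cat >> h.py <<'E'
def sub(f,uv,win=4):
    g=cv2.cvtColor(f['color'],cv2.COLOR_RGB2GRAY); c=np.array(uv,np.float32).reshape(-1,1,2)
    r=cv2.cornerSubPix(g,c.copy(),(win,win),(-1,-1),(3,50,.01)).reshape(-1,2); return r
def rep(f,n,pts,uv,p0):
    p,res=fit(f,pts,uv,p0); print(n,p.round(4),'deg',round(np.degrees(p[2]),2),'res',res.round(1).tolist()); return p
E
python3 - <<'E'
from h import *
f=load('w4.npz'); k=1.42
uv=np.array([[413,161],[620,177],[394,408],[497,241],[600,251],[575,375],[478,367]])/k
s=sub(f,uv); print((s*k).round(1).tolist())
rep(f,'press',[[-135,135,18],[70,135,18],[-135,-135,18],[-50,65,48],[50,65,48],[50,-65,48],[-50,-65,48]],s,[.67,0,-.05])
b=np.array([[331,254],[286,252],[287,406],[328,407]])/k; b=sub(f,b); print((b*k).round(1).tolist())
rep(f,'bar',[[23,90,7],[-23,90,7],[-23,-90,7],[23,-90,7]],b,[.44,-.04,0])
save(f,'w4c',180,100,460,300,2.8)
E
```

```text
[[411.1000061035156, 161.60000610351562], [621.9000244140625, 176.10000610351562], [391.5, 402.3999938964844], [498.0, 236.1999969482422], [603.4000244140625, 255.5], [574.0999755859375, 375.1000061035156], [478.0, 368.79998779296875]]
press [ 0.6738 -0.0052 -0.0717] deg -4.11 res [[0.3, -3.3], [2.3, -0.7], [-0.7, 4.0], [-0.9, 4.7], [-0.5, -2.9], [0.4, 1.0], [-0.0, 0.5]]
[[329.79998779296875, 254.10000610351562], [286.0, 251.3000030517578], [287.20001220703125, 405.0], [326.5, 407.29998779296875]]
bar [ 0.4378 -0.0452 -0.0622] deg -3.56 res [[0.2, 0.2], [-0.3, -0.0], [-0.1, -0.2], [0.2, -0.0]]
```

View pics/w4c.png

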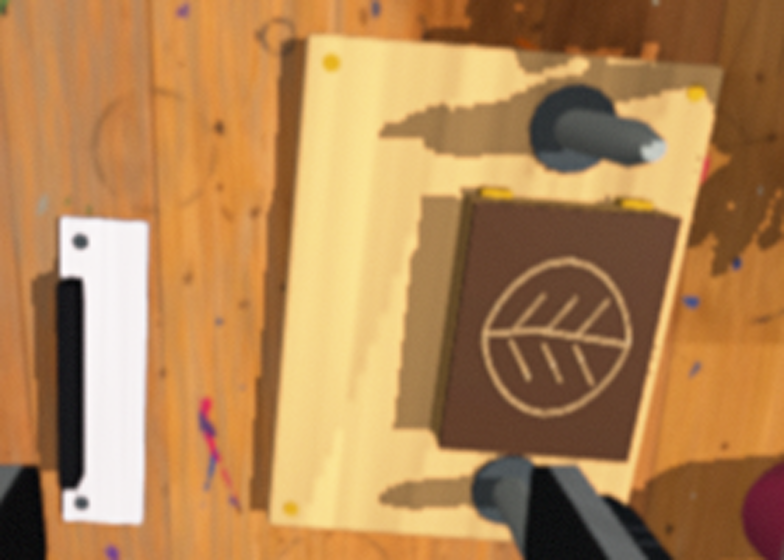

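```bash
python3 - <<'E'
from h import *
f=load('w4.npz')
uv=np.array([[309,36],[723,68],[271,524],[474,204],[680,217],[627,460],[438,443],[653,149]])/2.8+[180,100]
p=rep(f,'press',[[-135,135,18],[70,135,18],[-135,-135,18],[-50,65,48],[50,65,48],[50,-65,48],[-50,-65,48],[0,100,114]],uv,[.67,0,-.05])
g=lambda x,y:(p[0]+np.cos(p[2])*x-np.sin(p[2])*y,p[1]+np.sin(p[2])*x+np.cos(p[2])*y)
print('block_front',g(-.05,0),'postL',g(0,.1),'postR',g(0,-.1))
E
```

```text
press [ 0.6734 -0.0063 -0.0655] deg -3.75 res [[-1.5, -0.9], [1.1, -0.5], [-1.6, 1.3], [-0.2, -0.8], [0.9, 0.1], [0.6, 1.4], [0.0, 2.8], [-0.2, -0.0]]
block_front (np.float64(0.6234820244732266), np.float64(-0.0029838563866079132)) postL (np.float64(0.6799175824178434), np.float64(0.09353053528364928)) postR (np.float64(0.6668322030426623), np.float64(-0.1060409377444556))
```

```bash
python3 - <<'E'
from h import *
togo([.4228,-.0443,.010],np.pi/2-.0622)
E
```

```text
d [-0.0937 -0.1167  0.2854] rot [ 0.   -0.02  4.04] rot [ 3.0000e-02  0.0000e+00 -1.7596e+02]
```

Request:
send_rows --plan "-0.02 -0.025 0.02 0 0 2 0.05;-0.04 -0.05 0.04 0 0 4 0.04;-0.06 -0.075 0.06 0 0 4 0.04;-0.08 -0.1 0.08 0 0 4 0.04;-0.094 -0.117 0.1 0 0 4 0.04;-0.094 -0.117 0.135 0 0 4 0.04;-0.094 -0.117 0.17 0 0 4 0.04;-0.094 -0.117 0.205 0 0 4 0.04;-0.094 -0.117 0.235 0 0 4 0.04;-0.094 -0.117 0.255 0 0 4 0.04"

```text
clock: 19.2
position: [0.4215, -0.0449, 0.0376]
tool_rot: [-3.139, 0.0, 1.509]
force: [0.6, -1.0, 0.2]
grip_width: 0.0398
finger_force: 0.0
```

Request:
send_rows --plan "0 0 0.015 0 0 0 0.04;0 0 0.025 0 0 0 0.04;0 0 0.029 0 0 0 0.04;0 0 0.029 0 0 0 0.04;0 0 0.029 0 0 0 0.025;0 0 0.029 0 0 0 0.012;0 0 0.029 0 0 0 0.003;0 0 0.029 0 0 0 0.003;0 0 0.029 0 0 0 0.003;0 0 0.029 0 0 0 0.003" --grip_force 40

```text
clock: 20.03
position: [0.4228, -0.0454, 0.012]
tool_rot: [3.14, -0.0, 1.508]
force: [-1.5, -0.1, 5.0]
grip_width: 0.0111
finger_force: 39.4
```

```bash
python3 - <<'E'
from h import *
s=observe(); print(s['position'],s['tool_rot'],s['force'])
# place: rib centre at press x -50-23-15-gap
p=[.6734,-.0063,-.065]; 
x=-.050-.038-.010; P=[p[0]+np.cos(p[2])*x,p[1]+np.sin(p[2])*x]
print(P); togo(P+[.12],np.pi/2-.065)
E
```

```text
[ 0.42276527 -0.04543189  0.0120438 ] [ 3.14033241e+00 -2.56703965e-04  1.50825215e+00] [-1.50036693 -0.05885096  5.00635331]
[np.float64(0.5756069521202125), np.float64(6.55154058086943e-05)]
d [ 0.055   0.1498 -0.1078] rot [ 0.07 -0.01  0.14] rot [ 2.0000e-02  1.1000e-01 -1.7986e+02]
```

Request:
send_rows --plan "0 0 -0.025 0 0 0 0.003;0 0 -0.06 0 0 0 0.003;0 0 -0.09 0 0 0 0.003;0 0 -0.108 0 0 0 0.003;0.011 0.03 -0.108 0 0 0.1 0.003;0.022 0.06 -0.108 0 0 0.1 0.003;0.033 0.09 -0.108 0 0 0.1 0.003;0.044 0.12 -0.108 0 0 0.1 0.003;0.055 0.15 -0.108 0 0 0.1 0.003;0.055 0.15 -0.108 0 0 0.1 0.003"

```text
clock: 20.87
position: [0.5802, 0.0026, 0.1198]
tool_rot: [3.138, -0.001, 1.51]
force: [-1.0, -0.6, -2.4]
grip_width: 0.0109
finger_force: 39.9
```

Request:
send_rows --plan "0 0 0.02 0 0 0 0.003;0 0 0.045 0 0 0 0.003;0 0 0.065 0 0 0 0.003;0 0 0.078 0 0 0 0.003;0 0 0.084 0 0 0 0.003;0 0 0.084 0 0 0 0.003;0 0 0.084 0 0 0 0.003"

```text
clock: 21.45
position: [0.5758, -0.0003, 0.0361]
tool_rot: [3.141, 0.0, 1.506]
force: [0.2, -0.8, -1.7]
grip_width: 0.011
finger_force: 39.9
```

```bash
python3 - <<'E'
from h import *
s=observe(); print(s['position'],s['tool_rot'],s['force'])
f=grab("wrist"); save(f,'w5',k=1.42)
np.savez('w5.npz',**{k:f[k] for k in('color','fx','fy','cx','cy','E','O')})
E
```

```text
[ 5.75810681e-01 -3.33308376e-04  3.60562646e-02] [3.14091971e+00 1.03318968e-05 1.50597760e+00] [ 0.2078933  -0.79320809 -1.68803441]
```

View pics/w5.png

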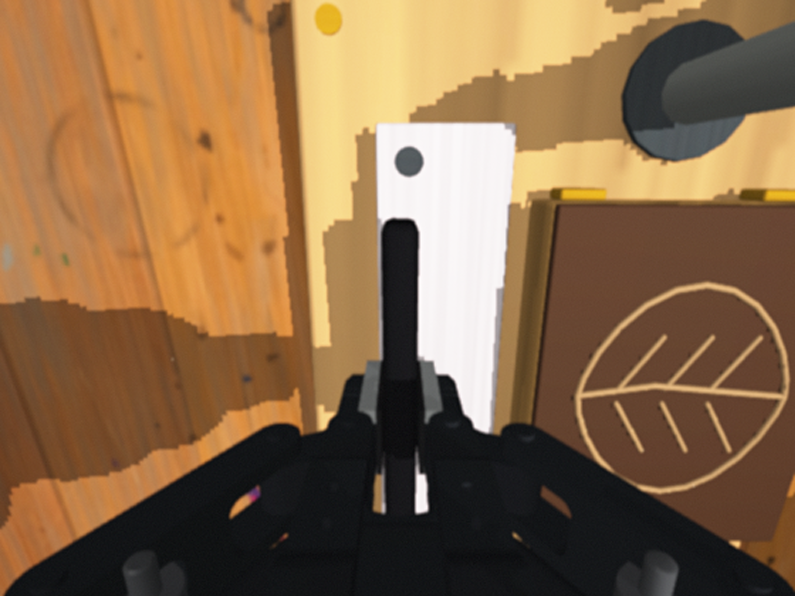

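The bar is held parallel to the block face with about a 10 mm gap. I'll lower it and slide it in.

Request:
send_rows --plan "0 0 0.003 0 0 0 0.003;0 0 0.006 0 0 0 0.003;0 0 0.006 0 0 0 0.003;0 0.003 0.006 0 0 0 0.003;0 0.006 0.006 0 0 0 0.003;0 0.006 0.006 0 0 0 0.003;0 0.006 0.006 0 0 0 0.003"

```text
clock: 22.08
position: [0.5817, -0.0006, 0.0299]
tool_rot: [3.141, -0.0, 1.506]
force: [-2.1, -0.1, 7.6]
grip_width: 0.0111
finger_force: 41.5
```

Request:
send_rows --plan "0 0.001 0 0 0 0 0.003;0 0.002 0 0 0 0 0.003;0 0.002 0 0 0 0 0.003;0 0.002 0 0 0 0 0.003"

```text
clock: 22.42
position: [0.5832, -0.0007, 0.0299]
tool_rot: [-3.141, -0.0, 1.506]
force: [-6.1, 1.3, 11.8]
grip_width: 0.0106
finger_force: 42.0
```

Request:
send_rows --plan "0 0.001 0 0 0 0 0.003;0 0.002 0 0 0 0 0.003;0 0.002 0 0 0 0 0.003;0 0.002 0 0 0 0 0.003"

```text
clock: 22.75
position: [0.5851, -0.0009, 0.0299]
tool_rot: [-3.141, -0.0, 1.506]
force: [-6.2, -0.2, 11.0]
grip_width: 0.0107
finger_force: 41.9
```

Request:
send_rows --plan "0 0.001 0 0 0 0 0.003;0 0.0015 0 0 0 0 0.003;0 0.0015 0 0 0 0 0.003;0 0.0015 0 0 0 0 0.003"

```text
clock: 23.08
position: [0.5853, -0.0009, 0.0298]
tool_rot: [-3.138, -0.001, 1.506]
force: [-15.8, 1.4, 20.5]
grip_width: 0.011
finger_force: 43.2
```

Request:
send_rows --plan "0 0.001 0 0 0 0 0.003;0 0.0015 0 0 0 0 0.003;0 0.0015 0 0 0 0 0.003;0 0.0015 0 0 0 0 0.003"

```text
clock: 23.42
position: [0.5855, -0.0008, 0.0298]
tool_rot: [-3.136, -0.001, 1.506]
force: [-25.4, 2.7, 29.0]
grip_width: 0.0109
finger_force: 44.4
```

Request:
send_rows --plan "0 -0.0015 -0.001 0 0 0 0.003;0 -0.0025 -0.001 0 0 0 0.003;0 -0.0025 -0.001 0 0 0 0.02;0 -0.0025 -0.001 0 0 0 0.04;0 -0.0025 -0.001 0 0 0 0.04;0 -0.0025 -0.03 0 0 0 0.04;0 -0.0025 -0.07 0 0 0 0.04;0 -0.0025 -0.1 0 0 0 0.04;0 -0.0025 -0.1 0 0 0 0.04;0 -0.0025 -0.1 0 0 0 0.04"

```text
clock: 24.25
position: [0.587, -0.0008, 0.1309]
tool_rot: [3.138, -0.001, 1.506]
force: [-0.4, 0.2, -1.2]
grip_width: 0.04
finger_force: 0.0
```

```bash
python3 - <<'E'
from h import *
s=observe(); print(s['position'],s['tool_rot'],s['force'])
f=grab("wrist"); save(f,'w6',200,60,500,360,2)
np.savez('w6.npz',**{k:f[k] for k in('color','fx','fy','cx','cy','E','O')})
E
```

```text
[ 0.58700828 -0.00077981  0.13087056] [ 3.13836605e+00 -6.92454521e-04  1.50632510e+00] [-0.35075022  0.24408058 -1.16959082]
```

View pics/w6.png

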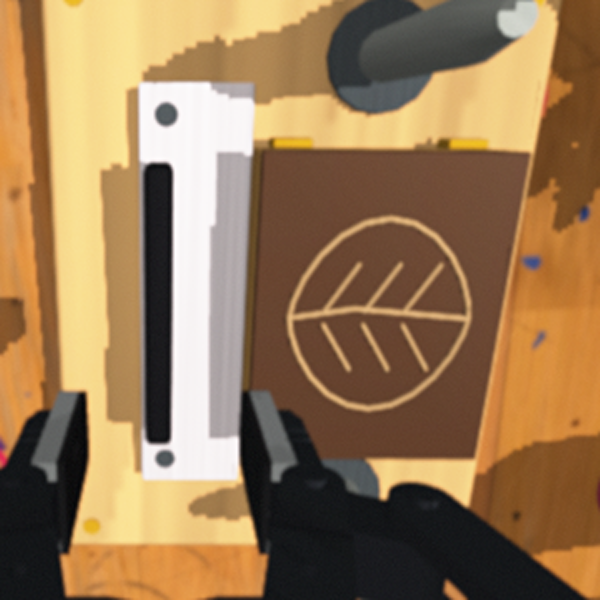

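The bar is flush along the block with no gap visible, and its rib faces the robot. Next, the springs; I'll look at the left one.

Request:
send_rows --plan "0 0 -0.04 0 0 0 0.06;0.03 -0.01 -0.06 0 0 0 0.08;0.065 -0.02 -0.08 0 0 0 0.08;0.1 -0.03 -0.1 0 0 0 0.08;0.135 -0.045 -0.12 0 0 0 0.08;0.17 -0.055 -0.12 0 0 0 0.08;0.205 -0.07 -0.12 0 0 0 0.08;0.24 -0.08 -0.12 0 0 0 0.08;0.275 -0.09 -0.12 0 0 0 0.08;0.31 -0.1 -0.12 0 0 0 0.08"

```text
clock: 25.13
position: [0.5051, 0.3166, 0.2481]
tool_rot: [-3.14, 0.001, 1.506]
force: [0.8, 0.4, -0.9]
grip_width: 0.08
finger_force: 0.0
```

Request:
send_rows --plan "0.035 -0.01 0 0 0 0 0.08;0.035 -0.01 0 0 0 0 0.08;0.035 -0.01 0 0 0 0 0.08;0.035 -0.01 0 0 0 0 0.08"

```text
clock: 25.47
position: [0.4984, 0.3498, 0.2482]
tool_rot: [-3.141, 0.002, 1.506]
force: [-0.1, -0.1, 0.7]
grip_width: 0.08
finger_force: 0.0
```

```bash
python3 - <<'E'
from h import *
s=observe(); print(s['position'],s['tool_rot'],s['force'])
f=grab("wrist"); save(f,'w7',k=1.42)
np.savez('w7.npz',**{k:f[k] for k in('color','fx','fy','cx','cy','E','O')})
f6=load('w6.npz')
uv=np.array([[262,150],[530,154],[476,458]])/2+[200,60]
rep(f6,'press',[[-50,65,48],[50,65,48],[50,-65,48]],uv,[.67,0,-.06])
rep(f6,'post',[[0,0,114]],np.array([[518,18]])/2+[200,60],[.67,.09,0])
rep(f6,'bar',[[-23,90,25],[23,90,25],[23,-90,25],[-23,-90,25]],np.array([[138,84],[254,86],[239,479],[143,479]])/2+[200,60],[.6,0,0])
E
```

```text
[0.49842025 0.34980871 0.24818876] [-3.14080235e+00  1.69695711e-03  1.50593776e+00] [-0.07102306 -0.06774854  0.74081828]
press [ 0.6729 -0.0064 -0.0678] deg -3.88 res [[-0.5, 0.2], [0.8, -1.2], [-0.3, 1.4]]
post [0.6804 0.0929 0.    ] deg 0.0 res [[-0.0, -0.0]]
bar [ 0.6004 -0.002  -0.0613] deg -3.51 res [[-0.2, -0.1], [0.3, -1.3], [-0.3, 0.9], [0.1, 1.0]]
```

View pics/w7.png

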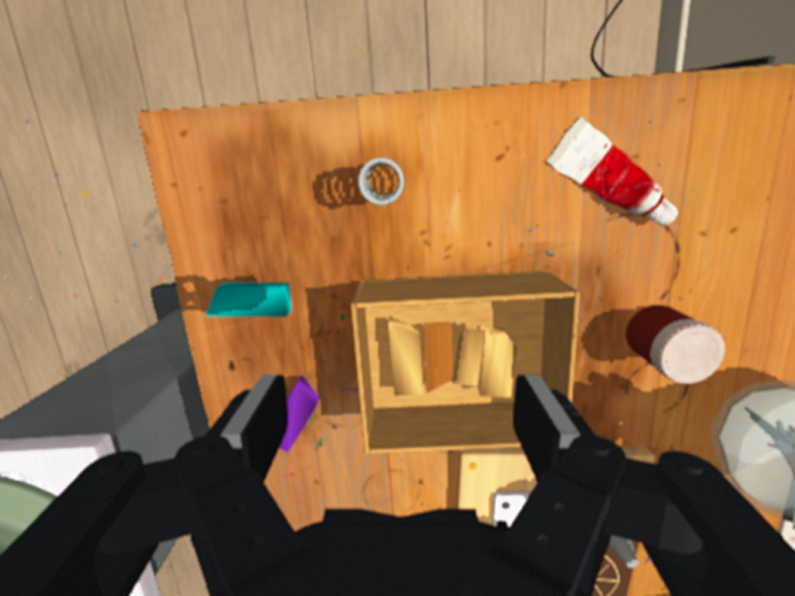

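```bash
python3 - <<'E'
from h import *
f=load('w7.npz')
P=w(f,382/1.42,182/1.42,.07); print(P, w(f,360/1.42,182/1.42,.07)-w(f,404/1.42,182/1.42,.07))
togo([P[0],P[1],.031],np.pi/2-.065)
E
```

```text
[0.4894625  0.41825207 0.07      ] [-0.03218916  0.00206467  0.        ]
d [ 0.0685 -0.0137  0.2175] rot [-0.03  0.07 -0.06] rot [1.2000e-01 5.0000e-02 1.7994e+02]
```

Spring top ring centre is (382,182). It measures 32–34 mm wide, as listed. Grasping it now.

Request:
send_rows --plan "0.03 -0.006 0.01 0 0 0 0.07;0.06 -0.012 0.03 0 0 0 0.07;0.068 -0.014 0.06 0 0 0 0.07;0.068 -0.014 0.09 0 0 0 0.07;0.068 -0.014 0.12 0 0 0 0.07;0.068 -0.014 0.15 0 0 0 0.07;0.068 -0.014 0.18 0 0 0 0.07;0.068 -0.014 0.205 0 0 0 0.07;0.068 -0.014 0.217 0 0 0 0.07;0.068 -0.014 0.217 0 0 0 0.07"

```text
clock: 26.35
position: [0.4885, 0.4173, 0.0299]
tool_rot: [-3.139, 0.003, 1.504]
force: [-0.6, 0.8, 0.6]
grip_width: 0.07
finger_force: 0.0
```

Request:
send_rows --plan "0 0 0 0 0 0 0.055;0 0 0 0 0 0 0.045;0 0 0 0 0 0 0.035;0 0 0 0 0 0 0.025;0 0 0 0 0 0 0.025;0 0 0 0 0 0 0.025;0 0 0 0 0 0 0.025" --grip_force 20

```text
clock: 26.93
position: [0.489, 0.4194, 0.0326]
tool_rot: [3.141, -0.0, 1.506]
force: [0.8, 0.5, 1.0]
grip_width: 0.0322
finger_force: 21.6
```

Request:
send_rows --plan "0 0 -0.01 0 0 0 0.025;0 0 -0.03 0 0 0 0.025;0 0 -0.06 0 0 0 0.025;0 0 -0.09 0 0 0 0.025;0 0 -0.12 0 0 0 0.025;0 0 -0.14 0 0 0 0.025;0 0 -0.14 0 0 0 0.025;0 0 -0.14 0 0 0 0.025"

```text
clock: 27.6
position: [0.4891, 0.4195, 0.1737]
tool_rot: [3.141, -0.002, 1.506]
force: [0.1, 0.2, -0.5]
grip_width: 0.0321
finger_force: 21.6
```

```bash
python3 - <<'E'
from h import *
print(observe()['position']); f=grab("wrist"); save(f,'w8',100,150,500,420,2)
togo([.6795,.0932,.166],np.pi/2-.065)
E
```

```text
[0.48907211 0.41951945 0.17369551]
d [-0.313   0.2115  0.0064] rot [-0.01 -0.01  0.02] rot [ 2.0000e-02 -2.0000e-02 -1.7998e+02]
```

View pics/w8.png

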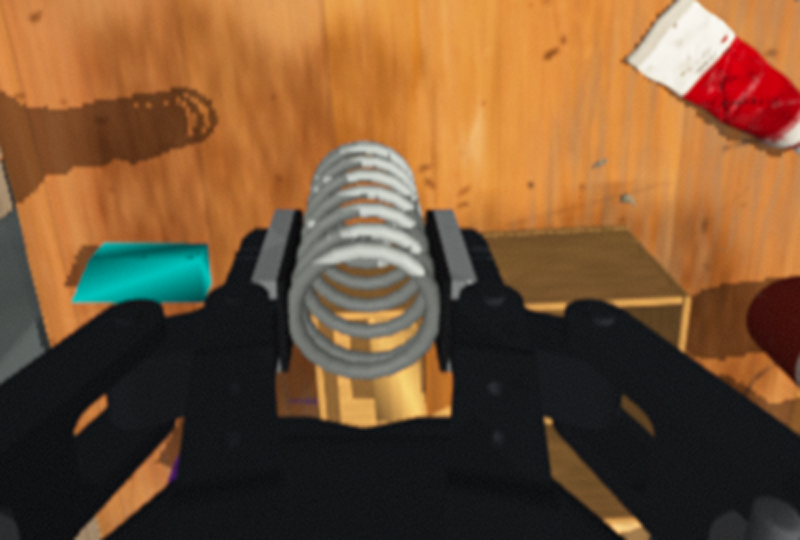

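```bash
python3 - <<'E'
from h import *
f=grab("wrist"); s=observe()
P=w(f,283.5,304,s['position'][2]+.0374); print(P,P-s['position'])
o=(P-s['position'])[:2]
togo([.680-o[0],.0932-o[1],.174],np.pi/2-.065)
E
```

```text
[0.48969564 0.42177996 0.20915905] [0.00129123 0.00271976 0.0374    ]
d [-0.3156  0.2111 -0.0022] rot [-0.05  0.04  0.02] rot [-6.0000e-02 -8.0000e-02 -1.7998e+02]
```

Request:
send_rows --plan "-0.03 0.02 0 0 0 0 0.025;-0.06 0.04 0 0 0 0 0.025;-0.09 0.06 0 0 0 0 0.025;-0.12 0.08 0 0 0 0 0.025;-0.15 0.1 0 0 0 0 0.025;-0.18 0.12 0 0 0 0 0.025;-0.21 0.14 0 0 0 0 0.025;-0.24 0.16 0 0 0 0 0.025;-0.27 0.18 0 0 0 0 0.025;-0.295 0.195 0 0 0 0 0.025"

```text
clock: 28.53
position: [0.6649, 0.1092, 0.1711]
tool_rot: [-3.14, 0.001, 1.505]
force: [-0.0, -1.0, -0.9]
grip_width: 0.0319
finger_force: 21.6
```

Request:
send_rows --plan "-0.02 0.016 0 0 0 0 0.025;-0.02 0.016 0 0 0 0 0.025;-0.02 0.016 0 0 0 0 0.025;-0.02 0.016 0 0 0 0 0.025"

```text
clock: 28.87
position: [0.6784, 0.0916, 0.1712]
tool_rot: [-3.14, 0.0, 1.506]
force: [-0.2, 0.7, -1.0]
grip_width: 0.0322
finger_force: 21.6
```

```bash
python3 - <<'E'
from h import *
f=grab("wrist"); s=observe(); print(s['position'])
# where post tip & seat should appear vs spring bottom ring
save(f,'w9',100,150,500,420,2)
print(px(f,[[.680,.0932,.114],[.680,.0932,.022]]), px(f,s['position']+[.0013,.0027,-.0326]))
E
```

```text
[0.67842686 0.09220727 0.17142875]
[[283.7368122  228.04945643]
 [283.35707204 196.80473419]] [[283.30548367 239.00256629]]
```

View pics/w9.png

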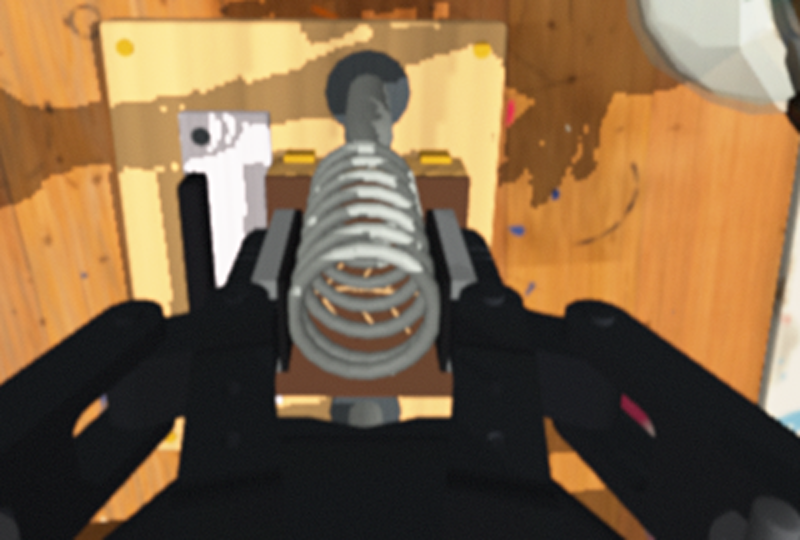

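Seat centre sits at crop (368,90), matching the predicted pixel, and the spring is over the post. Lowering.

Request:
send_rows --plan "-0.001 0 0.01 0 0 0 0.025;-0.001 0 0.02 0 0 0 0.025;-0.001 0 0.03 0 0 0 0.025;-0.001 0 0.04 0 0 0 0.025;-0.001 0 0.05 0 0 0 0.025;-0.001 0 0.05 0 0 0 0.025"

```text
clock: 29.42
position: [0.6783, 0.0907, 0.1198]
tool_rot: [-3.139, 0.0, 1.506]
force: [2.0, 2.6, -1.7]
grip_width: 0.032
finger_force: 21.3
```

Request:
send_rows --plan "0 0 0.01 0 0 0 0.025;0 0 0.02 0 0 0 0.025;0 0 0.03 0 0 0 0.025;0 0 0.04 0 0 0 0.025;0 0 0.05 0 0 0 0.025;0 0 0.055 0 0 0 0.025;0 0 0.055 0 0 0 0.025"

```text
clock: 30.0
position: [0.6787, 0.091, 0.0654]
tool_rot: [-3.141, -0.0, 1.507]
force: [3.1, 7.2, -5.8]
grip_width: 0.0325
finger_force: 21.5
```

Request:
send_rows --plan "0 0 0 0 0 0 0.035;0 0 0 0 0 0 0.045;0 0 0 0 0 0 0.055;0 0 0 0 0 0 0.07;0 0 0 0 0 0 0.07;0 0 -0.03 0 0 0 0.07;0 0 -0.07 0 0 0 0.07;0 0 -0.11 0 0 0 0.07;0 0 -0.15 0 0 0 0.07;0 0 -0.18 0 0 0 0.07"

```text
clock: 30.83
position: [0.6794, 0.0899, 0.2509]
tool_rot: [3.139, -0.0, 1.506]
force: [-0.6, 1.2, 0.4]
grip_width: 0.0698
finger_force: 0.0
```

Request:
send_rows --plan "-0.036 -0.01 0 0 0 0 0.07;-0.072 -0.02 0 0 0 0 0.07;-0.108 -0.03 0 0 0 0 0.07;-0.144 -0.04 0 0 0 0 0.07;-0.18 -0.05 0 0 0 0 0.07;-0.216 -0.06 0 0 0 0 0.07;-0.252 -0.07 0 0 0 0 0.07;-0.288 -0.08 0 0 0 0 0.07;-0.324 -0.09 0 0 0 0 0.07;-0.36 -0.1 0 0 0 0 0.07"

```text
clock: 31.67
position: [0.555, -0.2642, 0.2475]
tool_rot: [3.141, 0.0, 1.506]
force: [0.5, -1.1, -0.4]
grip_width: 0.0704
finger_force: 0.0
```

Request:
send_rows --plan "-0.036 -0.01 0 0 0 0 0.08;-0.072 -0.02 0 0 0 0 0.08;-0.108 -0.03 0 0 0 0 0.08;-0.144 -0.04 0 0 0 0 0.08;-0.172 -0.045 0 0 0 0 0.08;-0.172 -0.045 0 0 0 0 0.08;-0.172 -0.045 0 0 0 0 0.08;-0.172 -0.045 0 0 0 0 0.08"

```text
clock: 32.33
position: [0.5001, -0.4308, 0.2471]
tool_rot: [3.142, -0.0, 1.506]
force: [1.0, -0.1, 0.3]
grip_width: 0.08
finger_force: 0.0
```

```bash
python3 - <<'E'
from h import *
s=observe(); print(s['position'],s['tool_rot'])
f=grab("wrist"); np.savez('w10.npz',**{k:f[k] for k in('color','fx','fy','cx','cy','E','O')})
t=grab("top"); 
A=cv2.resize(f['color'],(560,420)); B=cv2.resize(t['color'][130:235,230:340],(440,420),interpolation=cv2.INTER_CUBIC)
img=np.hstack([A,B])[:,:,::-1]; img=cv2.resize(img,(800,336)); cv2.imwrite('pics/w10.png',img)
E
```

```text
[ 0.50005341 -0.43082923  0.24714367] [ 3.14156104e+00 -4.86018500e-04  1.50608983e+00]
```

View pics/w10.png

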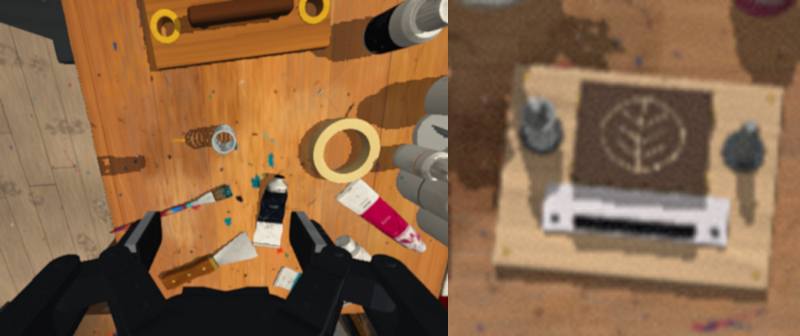

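The right spring ring is at image pixel (280,172), the platen's rings are at (206,32) and (392,12), and the left post now carries its spring. My picture budget is used up, so the rest goes by numbers.

```bash
python3 - <<'E'
from h import *
f=load('w10.npz')
P=w(f,280,172.5,.07); print(P)
a,b=w(f,206,32,.024),w(f,392.5,12.5,.024); print(a,b,np.linalg.norm(a-b),(a+b)/2,np.degrees(np.arctan2(*(b-a)[1::-1])))
# ring refine: edges of spring: bright gray, low saturation
h=cv2.cvtColor(f['color'],cv2.COLOR_RGB2HSV); m=((h[...,1]<70)&(h[...,2]>90)).astype(np.uint8); m[:145]=0;m[200:]=0;m[:,:250]=0;m[:,310:]=0
n,l,st,c=cv2.connectedComponentsWithStats(m); print(st.tolist())
togo([P[0],P[1],.031],np.pi/2-.065)
E
```

```text
[ 0.49965072 -0.40882705  0.07      ]
[ 0.42863129 -0.25820604  0.024     ] [ 0.63006196 -0.25277038  0.024     ] 0.20150399752107875 [ 0.52934663 -0.25548821  0.024     ] 1.5457689010679185
[[0, 0, 560, 420, 234504], [264, 156, 33, 36, 696]]
d [ 0.0211 -0.0024  0.2163] rot [ 0.01 -0.03  0.1 ] rot [ 5.000e-02  2.000e-02 -1.799e+02]
```

Request:
send_rows --plan "0.021 -0.002 0.03 0 0 0 0.07;0.021 -0.002 0.06 0 0 0 0.07;0.021 -0.002 0.09 0 0 0 0.07;0.021 -0.002 0.12 0 0 0 0.07;0.021 -0.002 0.15 0 0 0 0.07;0.021 -0.002 0.18 0 0 0 0.07;0.021 -0.002 0.205 0 0 0 0.07;0.021 -0.002 0.215 0 0 0 0.07;0.021 -0.002 0.215 0 0 0 0.07;0.021 -0.002 0.215 0 0 0 0.07"

```text
clock: 33.27
position: [0.4998, -0.41, 0.0331]
tool_rot: [3.141, 0.0, 1.507]
force: [0.3, -0.2, -0.6]
grip_width: 0.0701
finger_force: 0.0
```

Request:
send_rows --plan "0 0 0 0 0 0 0.055;0 0 0 0 0 0 0.045;0 0 0 0 0 0 0.035;0 0 0 0 0 0 0.025;0 0 0 0 0 0 0.025;0 0 0 0 0 0 0.025;0 0 0 0 0 0 0.025" --grip_force 20

```text
clock: 33.85
position: [0.4994, -0.4103, 0.0325]
tool_rot: [3.141, 0.0, 1.506]
force: [0.1, -0.4, 0.8]
grip_width: 0.0323
finger_force: 19.8
```

Request:
send_rows --plan "0 0 -0.01 0 0 0 0.025;0 0 -0.03 0 0 0 0.025;0 0 -0.06 0 0 0 0.025;0 0 -0.09 0 0 0 0.025;0 0 -0.12 0 0 0 0.025;0 0 -0.14 0 0 0 0.025;0 0 -0.14 0 0 0 0.025;0 0 -0.14 0 0 0 0.025"

```text
clock: 34.52
position: [0.4995, -0.4104, 0.1737]
tool_rot: [3.14, 0.001, 1.506]
force: [0.4, 0.2, -2.7]
grip_width: 0.0324
finger_force: 20.1
```

```bash
python3 - <<'E'
from h import *
f=grab("wrist"); s=observe(); print(s['position'],s['tool_rot'])
h=cv2.cvtColor(f['color'],cv2.COLOR_RGB2HSV); m=((h[...,1]<70)&(h[...,2]>90)).astype(np.uint8)
# top-ring: fit by template: ellipse outline search around expected pixel
best=[]
g=cv2.GaussianBlur(m.astype(np.float32),(3,3),0)
for ox in np.arange(-.012,.0121,.001):
  for oy in np.arange(-.006,.0061,.001):
    t=np.linspace(0,2*np.pi,90); M=Rm(s['tool_rot'])
    c=s['position']+M@np.array([ox,oy,-.0374])
    q=px(f,c+.0152*np.c_[np.cos(t),np.sin(t),0*t]).round().astype(int)
    v=g[q[:,1].clip(0,419),q[:,0].clip(0,559)].mean(); best.append((v,ox,oy))
print(sorted(best)[-5:])
x,y,th=.6732,-.0063,-.066
print('postR',x+.1*np.sin(th),y-.1*np.cos(th))
E
```

```text
[ 0.49918347 -0.40993808  0.1724869 ] [ 3.14136745e+00 -2.10730399e-04  1.50606106e+00]
[(np.float32(0.87291664), np.float64(1.0408340855860843e-17), np.float64(0.0)), (np.float32(0.89652777), np.float64(-0.0029999999999999923), np.float64(0.0)), (np.float32(0.9027778), np.float64(-0.0019999999999999914), np.float64(0.001)), (np.float32(0.9673611), np.float64(-0.0009999999999999905), np.float64(0.0)), (np.float32(0.98125), np.float64(-0.0019999999999999914), np.float64(0.0))]
postR 0.6666047905564978 -0.10608227904992118
```

Request:
send_rows --plan "0.035 0 0 0 0 0 0.025;0.07 0 0 0 0 0 0.025;0.105 0 0 0 0 0 0.025;0.14 0 0 0 0 0 0.025;0.175 0 0 0 0 0 0.025;0.21 0.01 0 0 0 0 0.025;0.24 0.03 0 0 0 0 0.025;0.265 0.055 0 0 0 0 0.025;0.29 0.08 0 0 0 0 0.025;0.305 0.11 0 0 0 0 0.025"

```text
clock: 35.4
position: [0.629, -0.1093, 0.1712]
tool_rot: [-3.139, -0.001, 1.508]
force: [-0.4, -0.6, -0.2]
grip_width: 0.0325
finger_force: 20.2
```

Request:
send_rows --plan "0.008 0.02 0 0 0 0 0.025;0.0125 0.0375 0 0 0 0 0.025;0.0125 0.0375 0 0 0 0 0.025;0.0125 0.0375 0 0 0 0 0.025;0.0125 0.0375 0 0 0 0 0.025"

```text
clock: 35.82
position: [0.666, -0.1033, 0.1713]
tool_rot: [-3.14, 0.0, 1.505]
force: [0.1, 0.2, -0.8]
grip_width: 0.0325
finger_force: 20.2
```

```bash
python3 - <<'E'
from h import *
togo([.667,-.1033,.173]); print(observe()['position'])
f=grab("wrist"); print(px(f,[[.667,-.105,.022],[.667,-.105,.114]]))
# dark steel seat: detect blob near predicted pixel
h=cv2.cvtColor(f['color'],cv2.COLOR_RGB2HSV); m=((h[...,0]>85)&(h[...,0]<125)&(h[...,1]>25)&(h[...,2]<110)).astype(np.uint8)
sub_=m[160:232,245:325]; print('\n'.join(''.join('#' if v else '.' for v in r[::2]) for r in sub_[::3]))
np.savez('w11.npz',**{k:f[k] for k in('color','fx','fy','cx','cy','E','O')})
E
```

```text
d [ 0.0001  0.001  -0.0017]
[ 0.66598734 -0.10332533  0.17129884]
[[283.0436296  199.91998241]
 [283.28011831 232.3056074 ]]
........................................
........................................
........................................
........................................
........................................
........................................
........................................
........................................
..............##.#....##................
............####.##.##...#..............
...........#..#.#....######.............
..........###.#.........#..#............
..........##............#..##...........
.........#...#..........#.#.#...........
.........##..............##.#...........
..........#.#............##.............
..........###.............##............
...........##.............#.............
........................................
........................................
........................................
........................................
........................................
........................................
```

Request:
send_rows --plan "-0.001 0 0.01 0 0 0 0.025;-0.001 0 0.02 0 0 0 0.025;-0.001 0 0.03 0 0 0 0.025;-0.001 0 0.04 0 0 0 0.025;-0.001 0 0.05 0 0 0 0.025;-0.001 0 0.05 0 0 0 0.025"

```text
clock: 36.37
position: [0.6658, -0.1036, 0.1196]
tool_rot: [-3.138, -0.0, 1.506]
force: [-0.9, 0.6, -1.3]
grip_width: 0.0326
finger_force: 20.2
```

Request:
send_rows --plan "0 0 0.01 0 0 0 0.025;0 0 0.02 0 0 0 0.025;0 0 0.03 0 0 0 0.025;0 0 0.03 0 0 0 0.025"

```text
clock: 36.7
position: [0.6659, -0.1036, 0.0899]
tool_rot: [-3.139, -0.0, 1.506]
force: [-0.2, 0.6, -1.1]
grip_width: 0.0325
finger_force: 20.2
```

Request:
send_rows --plan "0 0 0.01 0 0 0 0.025;0 0 0.02 0 0 0 0.025;0 0 0.025 0 0 0 0.025;0 0 0.025 0 0 0 0.035;0 0 0.025 0 0 0 0.045;0 0 0.025 0 0 0 0.055;0 0 0.025 0 0 0 0.07;0 0 0.025 0 0 0 0.07;0 0 -0.01 0 0 0 0.07;0 0 -0.045 0 0 0 0.07"

```text
clock: 37.53
position: [0.6659, -0.1038, 0.1369]
tool_rot: [-3.138, 0.0, 1.506]
force: [0.9, -0.3, 0.9]
grip_width: 0.0703
finger_force: 0.0
```

Request:
send_rows --plan "0 0 -0.04 0 0 0 0.07;0 0 -0.08 0 0 0 0.07;-0.03 -0.015 -0.1 0 0 0 0.07;-0.06 -0.03 -0.12 0 0 0 0.07;-0.095 -0.045 -0.13 0 0 0 0.07;-0.13 -0.06 -0.13 0 0 0 0.07;-0.165 -0.075 -0.14 0 0 0 0.07;-0.2 -0.09 -0.14 0 0 0 0.07;-0.23 -0.105 -0.14 0 0 0 0.07;-0.255 -0.12 -0.14 0 0 0 0.07"

```text
clock: 38.37
position: [0.5292, -0.3529, 0.2779]
tool_rot: [3.141, 0.001, 1.505]
force: [-0.4, 0.6, -0.8]
grip_width: 0.0701
finger_force: 0.0
```

Request:
send_rows --plan "0 0 0 0 0 0 0.07;0 0 0 0 0 0 0.07;0 0 0 0 0 0 0.07"

```text
clock: 38.62
position: [0.5311, -0.3501, 0.2774]
tool_rot: [3.141, -0.0, 1.506]
force: [0.0, 0.3, -0.4]
grip_width: 0.07
finger_force: 0.0
```

```bash
cat >> h.py <<'E'
def rings(f,lo=0,hi=420):
    h=cv2.cvtColor(f['color'],cv2.COLOR_RGB2HSV); m=((h[...,0]>18)&(h[...,0]<33)&(h[...,1]>170)&(h[...,2]>150)).astype(np.uint8); m[:lo]=0; m[hi:]=0
    n,l,st,c=cv2.connectedComponentsWithStats(m,connectivity=8)
    return [(st[i].tolist(),(st[i][0]+(st[i][2]-1)/2,st[i][1]+(st[i][3]-1)/2)) for i in range(1,n) if st[i][4]>60]
E
python3 - <<'E'
from h import *
s=observe(); f=grab("wrist"); print(s['position'],s['tool_rot'])
np.savez('w12.npz',**{k:f[k] for k in('color','fx','fy','cx','cy','E','O')})
for a,b in rings(f): print(a,b,w(f,*b,.024).round(4))
# dark grip bar mask
h=cv2.cvtColor(f['color'],cv2.COLOR_RGB2HSV)
print(px(f,[[.529,-.2555,.06],[.429,-.258,.024],[.63,-.2528,.024]]).round(1).tolist())
t=grab("top"); print('top-springs px',px(t,[[.680,.0933,.092],[.6666,-.106,.092],[.680,.0933,.114]]).round(1).tolist())
E
```

```text
[ 0.53106768 -0.35014181  0.27744468] [ 3.14108198e+00 -3.81630326e-04  1.50621338e+00]
[339, 76, 34, 36, 634] (np.float64(355.5), np.float64(93.5)) [ 0.6297 -0.2482  0.024 ]
[181, 97, 31, 34, 533] (np.float64(196.0), np.float64(113.5)) [ 0.4281 -0.259   0.024 ]
[[274.5, 103.5], [196.6, 112.6], [355.7, 97.4]]
top-springs px [[257.6, 165.4], [324.1, 171.3], [257.0, 163.3]]
```

Request:
send_rows --plan "0.01 -0.001 0.02 0 0 -7 0.07;0.02 -0.002 0.04 0 0 -14 0.07;0.03 -0.003 0.06 0 0 -21 0.07;0.045 -0.004 0.08 0 0 -28 0.07;0.06 -0.005 0.1 0 0 -35 0.07;0.075 -0.006 0.1 0 0 -42 0.07;0.09 -0.007 0.1 0 0 -49 0.07;0.096 -0.0085 0.1 0 0 -56 0.07;0.096 -0.0085 0.1 0 0 -63 0.07;0.096 -0.0085 0.1 0 0 -70 0.07"

```text
clock: 39.55
position: [0.5292, -0.2526, 0.1774]
tool_rot: [3.141, 0.0, 2.736]
force: [0.2, -0.3, -0.1]
grip_width: 0.07
finger_force: 0.0
```

Request:
send_rows --plan "0 0 0 0 0 -7 0.07;0 0 0 0 0 -14 0.07;0 0 0 0 0 -21 0.07;0 0 0 0 0 -26.8 0.07;0 0 0 0 0 -26.8 0.07;0 0 0 0 0 -26.8 0.07;0 0 0 0 0 -26.8 0.07"

```text
clock: 40.13
position: [0.5286, -0.2539, 0.1773]
tool_rot: [3.142, 0.0, -3.091]
force: [-0.7, 0.3, -0.2]
grip_width: 0.07
finger_force: 0.0
```

```bash
python3 - <<'E'
from h import *
s=observe(); f=grab("wrist"); print(s['position'],s['tool_rot'])
for a,b in rings(f): print(a,b,w(f,*b,.024).round(4))
togo([.5289,-.2536,.031],np.radians(183.07))
E
```

```text
[ 0.52863998 -0.2538619   0.17726737] [ 3.14156811e+00  2.06752857e-05 -3.09082693e+00]
[259, 70, 46, 46, 988] (np.float64(281.5), np.float64(92.5)) [ 0.4276 -0.2596  0.024 ]
[264, 270, 37, 32, 630] (np.float64(282.0), np.float64(285.5)) [ 0.6303 -0.2486  0.024 ]
d [-0.0003  0.0003  0.1463] rot [-0.   -0.   -0.13] rot [ -0.     0.   179.87]
```

Request:
send_rows --plan "0 0 0.035 0 0 0 0.07;0 0 0.07 0 0 0 0.06;0 0 0.1 0 0 0 0.05;0 0 0.125 0 0 0 0.05;0 0 0.14 0 0 0 0.05;0 0 0.146 0 0 0 0.05;0 0 0.146 0 0 0 0.05;0 0 0.146 0 0 0 0.03;0 0 0.146 0 0 0 0.01;0 0 0.146 0 0 0 0.01" --grip_force 60

```text
clock: 41.02
position: [0.5292, -0.2545, 0.0327]
tool_rot: [-3.141, 0.002, -3.088]
force: [1.5, 2.1, -0.6]
grip_width: 0.0189
finger_force: 58.5
```

Request:
send_rows --plan "0 0 0 0 0 0 0.01;0 0 0 0 0 0 0.01;0 0 0 0 0 0 0.01;0 0 -0.02 0 0 0 0.01;0 0 -0.05 0 0 0 0.01;0 0 -0.09 0 0 0 0.01;0 0 -0.13 0 0 0 0.01;0 0 -0.16 0 0 0 0.01;0 0 -0.16 0 0 0 0.01;0 0 -0.16 0 0 0 0.01"

```text
clock: 41.85
position: [0.5291, -0.2544, 0.1933]
tool_rot: [-3.14, 0.003, -3.088]
force: [-0.4, 1.4, -6.6]
grip_width: 0.0189
finger_force: 60.0
```

```bash
python3 - <<'E'
from h import *
s=observe(); f=grab("wrist"); print(s['position'],s['tool_rot'],s['force'],s['grip_width'])
M=Rm(s['tool_rot'])
for a,b in rings(f):
    P=w(f,*b,s['position'][2]-.031+.024); print(a,b,(M.T@(P-s['position'])).round(4))
togo([.6733,-.0063,.20],np.radians(86.25))
E
```

```text
[ 0.52905565 -0.25441148  0.19325955] [-3.14033189  0.00343093 -3.08782852] [-0.36070962  1.43118092 -6.55019955] 0.018939065107454436
[237, 15, 90, 100, 4310] (np.float64(281.5), np.float64(64.5)) [ 0.1006 -0.0008  0.0067]
[129, 73, 4, 22, 69] (np.float64(130.5), np.float64(83.5)) [ 0.0925 -0.071   0.0068]
d [-0.1582  0.2396 -0.0084] rot [3.000e-02 4.000e-02 9.684e+01] rot [-3.000e-02  3.000e-02 -8.316e+01]
```

Request:
send_rows --plan "0 0 -0.035 0 0 0 0.01;0 0 -0.07 0 0 0 0.01;0 0 -0.09 0 0 7 0.01;-0.02 0.03 -0.09 0 0 14 0.01;-0.04 0.06 -0.09 0 0 21 0.01;-0.06 0.09 -0.09 0 0 28 0.01;-0.08 0.12 -0.09 0 0 35 0.01;-0.1 0.15 -0.09 0 0 42 0.01;-0.12 0.18 -0.09 0 0 49 0.01;-0.14 0.21 -0.09 0 0 56 0.01"

```text
clock: 42.73
position: [0.6569, -0.0352, 0.2792]
tool_rot: [-3.139, -0.001, 2.212]
force: [0.1, -0.3, -4.5]
grip_width: 0.019
finger_force: 60.8
```

Request:
send_rows --plan "0 0 0 0 0 7 0.01;0 0 0 0 0 14 0.01;0 0 0 0 0 21 0.01;0 0 0 0 0 28 0.01;0 0 0 0 0 35 0.01;0 0 0 0 0 40.8 0.01;0 0 0 0 0 40.8 0.01;0 0 0 0 0 40.8 0.01;0 0 0 0 0 40.8 0.01"

```text
clock: 43.48
position: [0.6566, -0.0369, 0.2803]
tool_rot: [-3.14, 0.0, 1.51]
force: [-0.3, -0.0, -4.9]
grip_width: 0.0188
finger_force: 60.9
```

```bash
python3 - <<'E'
from h import *
s=observe(); f=grab("wrist"); print(s['position'],s['tool_rot'],s['force'],s['grip_width'])
np.savez('w13.npz',**{k:f[k] for k in('color','fx','fy','cx','cy','E','O')})
M=Rm(s['tool_rot'])
for a,b in rings(f,0,150):
    P=w(f,*b,s['position'][2]-.0327+.024); print(a,b,(M.T@(P-s['position'])).round(4))
togo([.6733,-.0069,.18],np.radians(86.2))
E
```

```text
[ 0.65660468 -0.03689015  0.28028698] [-3.14012694e+00  3.01497384e-04  1.50978039e+00] [-0.28922664 -0.0318618  -4.87927514] 0.018764443715340876
[236, 15, 92, 100, 4560] (np.float64(281.5), np.float64(64.5)) [ 0.1    -0.0001  0.0087]
d [0.0311 0.0148 0.1006] rot [-0.05  0.01  0.26] rot [-1.0000e-02 -8.0000e-02 -1.7974e+02]
```

Request:
send_rows --plan "0.02 0.01 0.01 0 0 0.26 0.01;0.031 0.015 0.03 0 0 0.26 0.01;0.031 0.015 0.06 0 0 0.26 0.01;0.031 0.015 0.085 0 0 0.26 0.01;0.031 0.015 0.1 0 0 0.26 0.01;0.031 0.015 0.1 0 0 0.26 0.01;0.031 0.015 0.1 0 0 0.26 0.01;0.031 0.015 0.1 0 0 0.26 0.01"

```text
clock: 44.2
position: [0.6745, -0.0073, 0.1826]
tool_rot: [3.14, -0.0, 1.502]
force: [-0.2, 0.3, -3.8]
grip_width: 0.0191
finger_force: 60.8
```

```bash
python3 - <<'E'
from h import *
s=observe(); f=grab("wrist"); print(s['position'],s['tool_rot'])
np.savez('w14.npz',**{k:f[k] for k in('color','fx','fy','cx','cy','E','O')})
for q in [[.680,.0935,.114],[.680,.0935,.092]]: print(px(f,[q]).round(1))
h=cv2.cvtColor(f['color'],cv2.COLOR_RGB2HSV)[15:118,234:332]
gray=((h[...,1]<70)); yel=(h[...,0]>18)&(h[...,0]<33)&(h[...,1]>170)&(h[...,2]>150)
for v in range(0,103,3): print(v+15,''.join('Y' if yel[v,u] else ('#' if gray[v,u] and h[v,u,2]<130 else 'o' if gray[v,u] else '.') for u in range(0,98,2)))
E
```

```text
[ 0.67448176 -0.00729412  0.18258348] [ 3.14005666e+00 -1.61525385e-04  1.50211435e+00]
[[279.4  79.7]]
[[279.6  83.8]]
15 .......................YYY.......................
18 ................YYYYYYYYYYYYYYYY.................
21 ..............YYYYYYYYYYYYYYYYYYYYY..............
24 ...........YYYYYYYYYYYYYYYYYYYYYYYYYY............
27 .........YYYYYYYYYYYYYYYYYYYYYYYYYYYYYY..........
30 ........YYYYYYYYYYYYYYYYYYYYYYYYYYYYYYYYY........
33 .......YYYYYYYYYYYYYYYYYYYYYYYYYYYYYYYYYYY.......
36 ......YYYYYYYYYYYYYYYYYYYYYYYYYYYYYYYYYYYY.......
39 .....YYYYYYYYYYYYYY...........YYYYYYYYYYYYY......
42 ....YYYYYYYYYYYYY...............YYYYYYYYYYYY.....
45 ...YYYYYYYYYYYY...................YYYYYYYYYYY....
48 ...YYYYYYYYYYY.....................YYYYYYYYYYY...
51 ...YYYYYYYYYY.......................YYYYYYYYYY...
54 ..YYYYYYYYYY........................YYYYYYYYYY...
57 ..YYYYYYYYY..........................YYYYYYYYY...
60 ..YYYYYYYYY..........................YYYYYYYYYY..
63 ..YYYYYYYYY........oooooooo..........YYYYYYYYYY..
66 .YYYYYYYYYY.....oo#########oo.........YYYYYYYYY..
69 ..YYYYYYYYY...oo#######
[... 180 characters left out ...]
YY...
81 ...YYYYYYYYYY.######ooooooo####ooo..YYYYYYYYYY...
84 ...YYYYYYYYYYY#######ooooo######oo.YYYYYYYYYY....
87 ....YYYYYYYYYYY#################ooYYYYYYYYYYY....
90 .....YYYYYYYYYYY.##############..YYYYYYYYYYY.....
93 ......YYYYYYYYYYYY..#########.YYYYYYYYYYYYY......
96 .......YYYYYYYYYYYYYYYYYYYYYYYYYYYYYYYYYYY.......
99 ........YYYYYYYYYYYYYYYYYYYYYYYYYYYYYYYYY........
102 .........YYYYYYYYYYYYYYYYYYYYYYYYYYYYYY..........
105 ...........YYYYYYYYYYYYYYYYYYYYYYYYYY............
108 .............YYYYYYYYYYYYYYYYYYYYYY..............
111 ...............YYYYYYYYYYYYYYYYYY................
114 ......................YYYY.......................
117 .................................................
```

Through the left hole the post nose shows centred at (280,78), which gives post L as (.6804,.0944). I'll correct by about 1.5 mm and lower.

Request:
send_rows --plan "0.0017 -0.0014 0.005 0 0 0.2 0.01;0.0017 -0.0014 0.01 0 0 0.2 0.01;0.0017 -0.0014 0.018 0 0 0.2 0.01;0.0017 -0.0014 0.026 0 0 0.2 0.01;0.0017 -0.0014 0.034 0 0 0.2 0.01;0.0017 -0.0014 0.04 0 0 0.2 0.01;0.0017 -0.0014 0.04 0 0 0.2 0.01"

```text
clock: 44.83
position: [0.6719, -0.0052, 0.1395]
tool_rot: [-3.139, 0.0, 1.498]
force: [0.0, 0.4, -3.7]
grip_width: 0.0191
finger_force: 60.8
```

Request:
send_rows --plan "0 0 0.004 0 0 0 0.01;0 0 0.008 0 0 0 0.01;0 0 0.012 0 0 0 0.01;0 0 0.012 0 0 0 0.01"

```text
clock: 45.17
position: [0.6723, -0.0052, 0.1285]
tool_rot: [-3.141, 0.0, 1.498]
force: [0.4, 0.1, -3.7]
grip_width: 0.0188
finger_force: 60.9
```

Request:
send_rows --plan "0 0.0005 0.003 0 0 0 0.01;0 0.0005 0.006 0 0 0 0.01;0 0.0005 0.009 0 0 0 0.01;0 0.0005 0.012 0 0 0 0.01;0 0.0005 0.012 0 0 0 0.01"

```text
clock: 45.58
position: [0.6731, -0.0053, 0.1168]
tool_rot: [-3.141, 0.0, 1.498]
force: [1.1, 0.4, -2.3]
grip_width: 0.0187
finger_force: 61.4
```

Request:
send_rows --plan "0 0 0 0 0 0 0.025;0 0 0 0 0 0 0.035;0 0 0 0 0 0 0.05;0 0 0 0 0 0 0.05;0 0 0 0 0 0 0.05;0 0 -0.02 0 0 0 0.05;0 0 -0.045 0 0 0 0.05;0 0 -0.065 0 0 0 0.05;0 0 -0.065 0 0 0 0.03;0 0 -0.065 0 0 0 0.0"

```text
clock: 46.42
position: [0.6736, -0.0053, 0.1834]
tool_rot: [3.14, -0.0, 1.498]
force: [-0.2, 0.4, -0.4]
grip_width: 0.0264
finger_force: 0.0
```

Request:
send_rows --plan "0 0 0 0 0 0 0;0 0 0 0 0 0 0;0 0 0 0 0 0 0;0 0 0 0 0 0 0"

```text
clock: 46.75
position: [0.6729, -0.0053, 0.1816]
tool_rot: [-3.141, 0.0, 1.498]
force: [0.6, 0.2, 0.3]
grip_width: -0.0001
finger_force: 0.0
```

```bash
python3 - <<'E'
from h import *
s=observe(); f=grab("wrist"); print(s['position'],s['tool_rot'],s['force'],s['grip_width'])
for a,b in rings(f): print(a,b,[w(f,*b,z).round(4).tolist() for z in (.106,)])
sc=grab("scene"); t=grab("top")
for n,F in (('scene',sc),('top',t)):
    for a,b in rings(F): print(n,a,b)
    print(n,px(F,[[.6804,.0944,.106],[.666,-.1055,.106],[.6804,.0944,.114],[.666,-.1055,.114]]).round(1).tolist())
E
```

```text
[ 0.67285203 -0.005278    0.18163154] [-3.14065363e+00  2.52690777e-04  1.49801949e+00] [0.55615145 0.17778376 0.30813613] -0.00013075418328340003
[252, 50, 62, 67, 1990] (np.float64(282.5), np.float64(83.0)) [[0.6806, 0.0941, 0.106]]
[148, 66, 9, 9, 63] (np.float64(152.0), np.float64(70.0)) [[0.5937, 0.1085, 0.106]]
[277, 342, 11, 8, 81] (np.float64(282.0), np.float64(345.5)) [[0.6647, -0.1219, 0.106]]
scene [[307.6, 163.4], [342.4, 201.3], [307.7, 161.1], [342.8, 198.8]]
top [[256.9, 164.0], [324.3, 170.2], [256.7, 163.2], [324.5, 169.4]]
```

Request:
send_rows --plan "0 0 0.015 0 0 0 0;0 0 0.03 0 0 0 0;0 0 0.037 0 0 0 0;0 0 0.041 0 0 0 0;0 0 0.045 0 0 0 0;0 0 0.049 0 0 0 0;0 0 0.053 0 0 0 0;0 0 0.057 0 0 0 0;0 0 0.06 0 0 0 0;0 0 0.06 0 0 0 0"

```text
clock: 47.73
position: [0.6733, -0.0053, 0.1223]
tool_rot: [3.141, -0.0, 1.498]
force: [-0.9, 0.0, 7.2]
grip_width: 0.0001
finger_force: 3.8
```

Request:
send_rows --plan "0 0 0.003 0 0 0 0;0 0 0.006 0 0 0 0;0 0 0.009 0 0 0 0;0 0 0.011 0 0 0 0;0 0 0.011 0 0 0 0"

```text
clock: 48.15
position: [0.6737, -0.0054, 0.1119]
tool_rot: [3.14, -0.0, 1.498]
force: [-0.8, 0.9, 12.3]
grip_width: -0.0002
finger_force: 6.1
```

Request:
send_rows --plan "0 0 0.002 0 0 0 0;0 0 0.003 0 0 0 0;0 0 0.004 0 0 0 0;0 0 0.004 0 0 0 0;0 0 0.004 0 0 0 0"

```text
clock: 48.57
position: [0.6737, -0.0055, 0.1086]
tool_rot: [3.14, -0.0, 1.498]
force: [-4.9, 0.5, 17.2]
grip_width: 0.0001
finger_force: 8.9
```

Request:
send_rows --plan "0 0 0.001 0 0 0 0;0 0 0.002 0 0 0 0;0 0 0.002 0 0 0 0;0 0 0.002 0 0 0 0"

```text
clock: 48.9
position: [0.6732, -0.0055, 0.108]
tool_rot: [3.141, -0.001, 1.498]
force: [-16.4, 2.1, 40.7]
grip_width: -0.0002
finger_force: 20.4
```

On the block: the force jumped at TCP z .108. Letting it rise and backing away.

Request:
send_rows --plan "0 0 -0.004 0 0 0 0;0 0 -0.009 0 0 0 0;0 0 -0.014 0 0 0 0;0 0 -0.02 0 0 0 0;0 0 -0.026 0 0 0 0;0 0 -0.032 0 0 0 0;0 0 -0.04 0 0 0 0;0 0 -0.06 0 0 0 0;0 0 -0.095 0 0 0 0;0 0 -0.13 0 0 0 0"

```text
clock: 49.73
position: [0.6724, -0.0053, 0.236]
tool_rot: [-3.14, 0.001, 1.498]
force: [1.2, -0.1, 0.5]
grip_width: -0.0001
finger_force: 0.0
```

Request:
send_rows --plan "0 -0.02 -0.02 0 0 0 0;0 -0.05 -0.03 0 0 0 0;0 -0.08 -0.04 0 0 0 0;0 -0.11 -0.04 0 0 0 0;0 -0.13 -0.04 0 0 0 0;0 -0.13 -0.04 0 0 0 0;0 -0.13 -0.04 0 0 0 0;0 -0.13 -0.04 0 0 0 0"

```text
clock: 50.4
position: [0.544, 0.0043, 0.2756]
tool_rot: [3.141, -0.0, 1.498]
force: [-0.5, 0.6, -0.4]
grip_width: -0.0002
finger_force: 0.0
```

```bash
python3 - <<'E'
from h import *
s=observe(); f=grab("wrist"); print(s['position'],s['tool_rot'],s['force'])
np.savez('w15.npz',**{k:f[k] for k in('color','fx','fy','cx','cy','E','O')})
cv2.imwrite('pics/w15.png',f['color'][:,:,::-1])
for a,b in rings(f): print(a,b,[w(f,*b,z).round(4).tolist() for z in (.106,)])
x,y,th=.6732,-.0055,-.0715
g=lambda X,Y,z:[x+np.cos(th)*X-np.sin(th)*Y,y+np.sin(th)*X+np.cos(th)*Y,z]
b=[g(-.05,.088,.025),g(-.096,.088,.025),g(-.096,-.092,.025),g(-.05,-.092,.025)]
print('bar pred',px(f,b).round(1).tolist()); 
h=cv2.cvtColor(f['color'],cv2.COLOR_RGB2HSV); m=((h[...,1]<45)&(h[...,2]>120)).astype(np.uint8)
n,l,st,c=cv2.connectedComponentsWithStats(m); print([q for q in st.tolist()[1:] if q[4]>150])
E
```

```text
[0.54398492 0.00434092 0.27561459] [ 3.14089760e+00 -1.75716989e-04  1.49832636e+00] [-0.54005363  0.63402835 -0.35819767]
[392, 73, 43, 46, 932] (np.float64(413.0), np.float64(95.5)) [[0.6799, 0.0939, 0.106]]
[374, 261, 35, 32, 593] (np.float64(391.0), np.float64(276.5)) [[0.6658, -0.1049, 0.106]]
bar pred [[345.0, 110.8], [308.3, 110.9], [305.0, 243.5], [337.1, 243.5]]
[[497, 0, 63, 93, 4830], [306, 110, 38, 133, 3452], [0, 116, 57, 182, 3837], [484, 116, 76, 205, 3983], [508, 338, 52, 68, 1618]]
```

```bash
python3 - <<'E'
from h import *
f=load('w15.npz'); h=cv2.cvtColor(f['color'],cv2.COLOR_RGB2HSV); m=((h[...,1]<60)&(h[...,2]>70)).astype(np.uint8)
R_=[];L=[]
for v in range(116,240,6):
    u=np.where(m[v,300:360])[0]+300
    if len(u): 
        a=w(f,u.max()+.5,v,.025); R_.append(a[:2]); L.append(w(f,u.min()-.5,v,.025)[:2])
R_=np.array(R_);L=np.array(L)
k=lambda A:(np.polyfit(A[:,1],A[:,0],1))
for n,A in(('edge',R_),('back',L)):
    p=k(A); print(n,'angle',np.degrees(-np.arctan(p[0])).round(2),'x at y=-.003',np.polyval(p,-.003).round(4),'resid',np.abs(np.polyval(p,A[:,1])-A[:,0]).max().round(4))
f6=load('w6.npz')
print(observe()['clock'])
E
```

```text
edge angle -3.72 x at y=-.003 0.623 resid 0.0008
back angle -3.83 x at y=-.003 0.5764 resid 0.0007
50.45
```

```bash
python3 -c "
from workcell import bot
print(bot.job_done())"
```

```text
the job is handed in; nothing more can be done
None
```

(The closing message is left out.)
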